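# Set up the touch-sensor test: stand the posts, load the texture tiles

### The job

Set up the bench for the next touch-sensor run: open the clear cover of the tile case, stand every metal post lying on the bench upright in the tapered sockets of the dark test block, fully home, one post to a socket, and lay one texture tile flat in the middle of the rubber pad on top of each post. Any tiles left over stay in (or go back to) the pockets of the case; when the posts are loaded, shut the cover again, and leave the other things on the bench where they are.

Things in the scene. Friction and masses are not known exactly. Their poses are not given: they have to be found in the camera images.
- post0: Metal post, 160 g, lying level on a flat, tip roughly to the left or right; may be absent. Origin: centre of the taper's tip; +z along the axis to the head. z 0-32 mm: taper, 12 mm across at the tip, 29 at z 32 (15 deg a side); z 32-80: square body 32 x 32, flats across x and y, teal band; z 80-82.5: flat black rubber pad 32 x 32 (the head), its top at z 82.5.
- post1: Metal post, 160 g, lying level on a flat, tip roughly to the left or right; may be absent. Origin: centre of the taper's tip; +z along the axis to the head. z 0-32 mm: taper, 12 mm across at the tip, 29 at z 32 (15 deg a side); z 32-80: square body 32 x 32, flats across x and y, teal band; z 80-82.5: flat black rubber pad 32 x 32 (the head), its top at z 82.5.
- post2: Metal post, 160 g, lying level on a flat, tip roughly to the left or right; may be absent. Origin: centre of the taper's tip; +z along the axis to the head. z 0-32 mm: taper, 12 mm across at the tip, 29 at z 32 (15 deg a side); z 32-80: square body 32 x 32, flats across x and y, teal band; z 80-82.5: flat black rubber pad 32 x 32 (the head), its top at z 82.5.
- post3: Metal post, 160 g, lying level on a flat, tip roughly to the left or right; may be absent. Origin: centre of the taper's tip; +z along the axis to the head. z 0-32 mm: taper, 12 mm across at the tip, 29 at z 32 (15 deg a side); z 32-80: square body 32 x 32, flats across x and y, teal band; z 80-82.5: flat black rubber pad 32 x 32 (the head), its top at z 82.5.
- socket0 (a point): Centre of the mouth of one of four tapered brass sockets in the fixed dark test block (70 x 270 x 44 mm), rims 2 mm above its top, 46 mm above the bench: 28 mm across at the mouth, 15 deg a side, 36 mm deep, axis straight up (+z). In a row along the block's long side (y), numbered in order, 70 mm apart. A post that is home has its tip 30 mm below the mouth and its square body 2 mm above it.
- socket1 (a point): Centre of the mouth of one of four tapered brass sockets in the fixed dark test block (70 x 270 x 44 mm), rims 2 mm above its top, 46 mm above the bench: 28 mm across at the mouth, 15 deg a side, 36 mm deep, axis straight up (+z). In a row along the block's long side (y), numbered in order, 70 mm apart. A post that is home has its tip 30 mm below the mouth and its square body 2 mm above it.
- socket2 (a point): Centre of the mouth of one of four tapered brass sockets in the fixed dark test block (70 x 270 x 44 mm), rims 2 mm above its top, 46 mm above the bench: 28 mm across at the mouth, 15 deg a side, 36 mm deep, axis straight up (+z). In a row along the block's long side (y), numbered in order, 70 mm apart. A post that is home has its tip 30 mm below the mouth and its square body 2 mm above it.
- socket3 (a point): Centre of the mouth of one of four tapered brass sockets in the fixed dark test block (70 x 270 x 44 mm), rims 2 mm above its top, 46 mm above the bench: 28 mm across at the mouth, 15 deg a side, 36 mm deep, axis straight up (+z). In a row along the block's long side (y), numbered in order, 70 mm apart. A post that is home has its tip 30 mm below the mouth and its square body 2 mm above it.
- tile_case: Black fixed tile case, a pocket plate 68 x 206 x 14 mm (x, y, z) with four square pockets in a row along its y. Origin: centre of its underside, on the bench; z up; the cover's hinge is along its +x edge.
- pocket0 (a point): Centre of the floor of one of the four pockets of the case, 9 mm above the bench: 21 mm square, 5 mm deep, sides along the case's x and y. Pockets are 48 mm apart and 40 mm in front (-x) of the hinge line.
- pocket1 (a point): Centre of the floor of one of the four pockets of the case, 9 mm above the bench: 21 mm square, 5 mm deep, sides along the case's x and y. Pockets are 48 mm apart and 40 mm in front (-x) of the hinge line.
- pocket2 (a point): Centre of the floor of one of the four pockets of the case, 9 mm above the bench: 21 mm square, 5 mm deep, sides along the case's x and y. Pockets are 48 mm apart and 40 mm in front (-x) of the hinge line.
- pocket3 (a point): Centre of the floor of one of the four pockets of the case, 9 mm above the bench: 21 mm square, 5 mm deep, sides along the case's x and y. Pockets are 48 mm apart and 40 mm in front (-x) of the hinge line.
- tile0: White square texture tile, plastic, 18 x 18 x 12 mm, 12 g, ribbed alike on both big faces (either may be up). Origin: centre of one big face (the lower one at the start); z through its 12 mm thickness. It starts flat in a pocket, 7 mm proud of the plate, square to the case.
- tile1: Red square texture tile, plastic, 18 x 18 x 12 mm, 12 g, ribbed alike on both big faces (either may be up). Origin: centre of one big face (the lower one at the start); z through its 12 mm thickness. It starts flat in a pocket, 7 mm proud of the plate, square to the case.
- tile2: Blue square texture tile, plastic, 18 x 18 x 12 mm, 12 g, ribbed alike on both big faces (either may be up). Origin: centre of one big face (the lower one at the start); z through its 12 mm thickness. It starts flat in a pocket, 7 mm proud of the plate, square to the case.
- tile3: Yellow square texture tile, plastic, 18 x 18 x 12 mm, 12 g, ribbed alike on both big faces (either may be up). Origin: centre of one big face (the lower one at the start); z through its 12 mm thickness. It starts flat in a pocket, 7 mm proud of the plate, square to the case.
- cover (a joint): Angle of the case's clear cover, rad: 0 shut, 1.9 fully open (past upright). It swings up and away from the pockets about a hinge line along the case's y, 34 mm to +x of the case's origin and 14.5 mm above the bench. The stiff hinge (0.05 N m) holds it where it is left. Shut, its top is 28.5 mm above the bench; the cover is 68 mm deep from the hinge.
- cover_tab (a point): Point on the orange tab that stands up from the cover near its front edge; tab 9 (x) x 18 (y) x 21 mm tall. The point is on its centre line, 11.5 mm from the cover's top face and, shut, 58 mm in front of the hinge line and 40 mm above the bench. Axes: the case's when shut; they turn with the cover.
- tongs: Bystander: chrome tongs with two black touch sensors, about 210 mm long and 65 mm wide, 22 mm tall, lying on the bench. Origin under the middle, x along its length.
- ball_stand: Bystander: white 40 mm ball fixed on a small black foot 48 mm across, 56 mm tall. Origin under its centre.
- tape: Bystander: blue roll of tape, 80 mm across, 19 mm tall. Origin under its centre.
- driver: Bystander: red screwdriver, 150 mm long, lying on the bench; x along its length.
- caliper: Bystander: digital caliper, 170 mm long, 62 mm wide at the jaws, 13 mm tall; x along its length.
Not all that is in view belongs to the job. Leave any orange look-alike of the post0 alone.

How it is judged:
On the way, in this order (a step that is already met when the one before it is completed fails the run):
1. the cover of the tile case has been opened well up (beyond 1.2 rad) (value of joint cover above 1.2 rad), for 0.2 s.
2. every post stands home and upright in a socket with a tile flat on its top pad (((horizontal distance between post0 and socket0 below 0.003 m and z of post0 in the frame of socket0 below -0.0275 m) or (horizontal distance between post0 and socket1 below 0.003 m and z of post0 in the frame of socket1 below -0.0275 m) or (horizontal distance between post0 and socket2 below 0.003 m and z of post0 in the frame of socket2 below -0.0275 m) or (horizontal distance between post0 and socket3 below 0.003 m and z of post0 in the frame of socket3 below -0.0275 m)) and angle between each of post0, post1, post2, post3's own z axis and vertical below 0.06 rad and ((horizontal distance between post1 and socket0 below 0.003 m and z of post1 in the frame of socket0 below -0.0275 m) or (horizontal distance between post1 and socket1 below 0.003 m and z of post1 in the frame of socket1 below -0.0275 m) or (horizontal distance between post1 and socket2 below 0.003 m and z of post1 in the frame of socket2 below -0.0275 m) or (horizontal distance between post1 and socket3 below 0.003 m and z of post1 in the frame of socket3 below -0.0275 m)) and ((horizontal distance between post2 and socket0 below 0.003 m and z of post2 in the frame of socket0 below -0.0275 m) or (horizontal distance between post2 and socket1 below 0.003 m and z of post2 in the frame of socket1 below -0.0275 m) or (horizontal distance between post2 and socket2 below 0.003 m and z of post2 in the frame of socket2 below -0.0275 m) or (horizontal distance between post2 and socket3 below 0.003 m and z of post2 in the frame of socket3 below -0.0275 m)) and ((horizontal distance between post3 and socket0 below 0.003 m and z of post3 in the frame of socket0 below -0.0275 m) or (horizontal distance between post3 and socket1 below 0.003 m and z of post3 in the frame of socket1 below -0.0275 m) or (horizontal distance between post3 and socket2 below 0.003 m and z of post3 in the frame of socket2 below -0.0275 m) or (horizontal distance between post3 and socket3 below 0.003 m and z of post3 in the frame of socket3 below -0.0275 m)) and ((z of tile0 in the frame of post0 between 0.08 and 0.097 m and horizontal distance between tile0 and post0 below 0.008 m and angle between the z axis of tile0 and the z axis of post0, either way round below 0.1 rad) or (z of tile1 in the frame of post0 between 0.08 and 0.097 m and horizontal distance between tile1 and post0 below 0.008 m and angle between the z axis of tile1 and the z axis of post0, either way round below 0.1 rad) or (z of tile2 in the frame of post0 between 0.08 and 0.097 m and horizontal distance between tile2 and post0 below 0.008 m and angle between the z axis of tile2 and the z axis of post0, either way round below 0.1 rad) or (z of tile3 in the frame of post0 between 0.08 and 0.097 m and horizontal distance between tile3 and post0 below 0.008 m and angle between the z axis of tile3 and the z axis of post0, either way round below 0.1 rad)) and ((z of tile0 in the frame of post1 between 0.08 and 0.097 m and horizontal distance between tile0 and post1 below 0.008 m and angle between the z axis of tile0 and the z axis of post1, either way round below 0.1 rad) or (z of tile1 in the frame of post1 between 0.08 and 0.097 m and horizontal distance between tile1 and post1 below 0.008 m and angle between the z axis of tile1 and the z axis of post1, either way round below 0.1 rad) or (z of tile2 in the frame of post1 between 0.08 and 0.097 m and horizontal distance between tile2 and post1 below 0.008 m and angle between the z axis of tile2 and the z axis of post1, either way round below 0.1 rad) or (z of tile3 in the frame of post1 between 0.08 and 0.097 m and horizontal distance between tile3 and post1 below 0.008 m and angle between the z axis of tile3 and the z axis of post1, either way round below 0.1 rad)) and ((z of tile0 in the frame of post2 between 0.08 and 0.097 m and horizontal distance between tile0 and post2 below 0.008 m and angle between the z axis of tile0 and the z axis of post2, either way round below 0.1 rad) or (z of tile1 in the frame of post2 between 0.08 and 0.097 m and horizontal distance between tile1 and post2 below 0.008 m and angle between the z axis of tile1 and the z axis of post2, either way round below 0.1 rad) or (z of tile2 in the frame of post2 between 0.08 and 0.097 m and horizontal distance between tile2 and post2 below 0.008 m and angle between the z axis of tile2 and the z axis of post2, either way round below 0.1 rad) or (z of tile3 in the frame of post2 between 0.08 and 0.097 m and horizontal distance between tile3 and post2 below 0.008 m and angle between the z axis of tile3 and the z axis of post2, either way round below 0.1 rad)) and ((z of tile0 in the frame of post3 between 0.08 and 0.097 m and horizontal distance between tile0 and post3 below 0.008 m and angle between the z axis of tile0 and the z axis of post3, either way round below 0.1 rad) or (z of tile1 in the frame of post3 between 0.08 and 0.097 m and horizontal distance between tile1 and post3 below 0.008 m and angle between the z axis of tile1 and the z axis of post3, either way round below 0.1 rad) or (z of tile2 in the frame of post3 between 0.08 and 0.097 m and horizontal distance between tile2 and post3 below 0.008 m and angle between the z axis of tile2 and the z axis of post3, either way round below 0.1 rad) or (z of tile3 in the frame of post3 between 0.08 and 0.097 m and horizontal distance between tile3 and post3 below 0.008 m and angle between the z axis of tile3 and the z axis of post3, either way round below 0.1 rad))), for 0.2 s.
At the end, for the whole second after the job is handed in: Each post in a socket, tip within 3 mm of its axis and 27.5 mm or more below the mouth, upright within 0.06 rad, with a tile flat (0.1 rad) on its top pad, within 8 mm of the axis; other tiles flat in pockets (within 5 mm); cover shut (below 0.06 rad); posts and tiles at rest (all of step 2 and ((z of tile0 in the frame of post0 between 0.08 and 0.097 m and horizontal distance between tile0 and post0 below 0.008 m and angle between the z axis of tile0 and the z axis of post0, either way round below 0.1 rad) or (z of tile0 in the frame of post1 between 0.08 and 0.097 m and horizontal distance between tile0 and post1 below 0.008 m and angle between the z axis of tile0 and the z axis of post1, either way round below 0.1 rad) or (z of tile0 in the frame of post2 between 0.08 and 0.097 m and horizontal distance between tile0 and post2 below 0.008 m and angle between the z axis of tile0 and the z axis of post2, either way round below 0.1 rad) or (z of tile0 in the frame of post3 between 0.08 and 0.097 m and horizontal distance between tile0 and post3 below 0.008 m and angle between the z axis of tile0 and the z axis of post3, either way round below 0.1 rad) or ((horizontal distance between tile0 and pocket0 below 0.005 m and z of tile0 in the frame of pocket0 below 0.0145 m and angle between the z axis of tile0 and the z axis of tile_case, either way round below 0.1 rad) or (horizontal distance between tile0 and pocket1 below 0.005 m and z of tile0 in the frame of pocket1 below 0.0145 m and angle between the z axis of tile0 and the z axis of tile_case, either way round below 0.1 rad) or (horizontal distance between tile0 and pocket2 below 0.005 m and z of tile0 in the frame of pocket2 below 0.0145 m and angle between the z axis of tile0 and the z axis of tile_case, either way round below 0.1 rad) or (horizontal distance between tile0 and pocket3 below 0.005 m and z of tile0 in the frame of pocket3 below 0.0145 m and angle between the z axis of tile0 and the z axis of tile_case, either way round below 0.1 rad))) and ((z of tile1 in the frame of post0 between 0.08 and 0.097 m and horizontal distance between tile1 and post0 below 0.008 m and angle between the z axis of tile1 and the z axis of post0, either way round below 0.1 rad) or (z of tile1 in the frame of post1 between 0.08 and 0.097 m and horizontal distance between tile1 and post1 below 0.008 m and angle between the z axis of tile1 and the z axis of post1, either way round below 0.1 rad) or (z of tile1 in the frame of post2 between 0.08 and 0.097 m and horizontal distance between tile1 and post2 below 0.008 m and angle between the z axis of tile1 and the z axis of post2, either way round below 0.1 rad) or (z of tile1 in the frame of post3 between 0.08 and 0.097 m and horizontal distance between tile1 and post3 below 0.008 m and angle between the z axis of tile1 and the z axis of post3, either way round below 0.1 rad) or ((horizontal distance between tile1 and pocket0 below 0.005 m and z of tile1 in the frame of pocket0 below 0.0145 m and angle between the z axis of tile1 and the z axis of tile_case, either way round below 0.1 rad) or (horizontal distance between tile1 and pocket1 below 0.005 m and z of tile1 in the frame of pocket1 below 0.0145 m and angle between the z axis of tile1 and the z axis of tile_case, either way round below 0.1 rad) or (horizontal distance between tile1 and pocket2 below 0.005 m and z of tile1 in the frame of pocket2 below 0.0145 m and angle between the z axis of tile1 and the z axis of tile_case, either way round below 0.1 rad) or (horizontal distance between tile1 and pocket3 below 0.005 m and z of tile1 in the frame of pocket3 below 0.0145 m and angle between the z axis of tile1 and the z axis of tile_case, either way round below 0.1 rad))) and ((z of tile2 in the frame of post0 between 0.08 and 0.097 m and horizontal distance between tile2 and post0 below 0.008 m and angle between the z axis of tile2 and the z axis of post0, either way round below 0.1 rad) or (z of tile2 in the frame of post1 between 0.08 and 0.097 m and horizontal distance between tile2 and post1 below 0.008 m and angle between the z axis of tile2 and the z axis of post1, either way round below 0.1 rad) or (z of tile2 in the frame of post2 between 0.08 and 0.097 m and horizontal distance between tile2 and post2 below 0.008 m and angle between the z axis of tile2 and the z axis of post2, either way round below 0.1 rad) or (z of tile2 in the frame of post3 between 0.08 and 0.097 m and horizontal distance between tile2 and post3 below 0.008 m and angle between the z axis of tile2 and the z axis of post3, either way round below 0.1 rad) or ((horizontal distance between tile2 and pocket0 below 0.005 m and z of tile2 in the frame of pocket0 below 0.0145 m and angle between the z axis of tile2 and the z axis of tile_case, either way round below 0.1 rad) or (horizontal distance between tile2 and pocket1 below 0.005 m and z of tile2 in the frame of pocket1 below 0.0145 m and angle between the z axis of tile2 and the z axis of tile_case, either way round below 0.1 rad) or (horizontal distance between tile2 and pocket2 below 0.005 m and z of tile2 in the frame of pocket2 below 0.0145 m and angle between the z axis of tile2 and the z axis of tile_case, either way round below 0.1 rad) or (horizontal distance between tile2 and pocket3 below 0.005 m and z of tile2 in the frame of pocket3 below 0.0145 m and angle between the z axis of tile2 and the z axis of tile_case, either way round below 0.1 rad))) and ((z of tile3 in the frame of post0 between 0.08 and 0.097 m and horizontal distance between tile3 and post0 below 0.008 m and angle between the z axis of tile3 and the z axis of post0, either way round below 0.1 rad) or (z of tile3 in the frame of post1 between 0.08 and 0.097 m and horizontal distance between tile3 and post1 below 0.008 m and angle between the z axis of tile3 and the z axis of post1, either way round below 0.1 rad) or (z of tile3 in the frame of post2 between 0.08 and 0.097 m and horizontal distance between tile3 and post2 below 0.008 m and angle between the z axis of tile3 and the z axis of post2, either way round below 0.1 rad) or (z of tile3 in the frame of post3 between 0.08 and 0.097 m and horizontal distance between tile3 and post3 below 0.008 m and angle between the z axis of tile3 and the z axis of post3, either way round below 0.1 rad) or ((horizontal distance between tile3 and pocket0 below 0.005 m and z of tile3 in the frame of pocket0 below 0.0145 m and angle between the z axis of tile3 and the z axis of tile_case, either way round below 0.1 rad) or (horizontal distance between tile3 and pocket1 below 0.005 m and z of tile3 in the frame of pocket1 below 0.0145 m and angle between the z axis of tile3 and the z axis of tile_case, either way round below 0.1 rad) or (horizontal distance between tile3 and pocket2 below 0.005 m and z of tile3 in the frame of pocket2 below 0.0145 m and angle between the z axis of tile3 and the z axis of tile_case, either way round below 0.1 rad) or (horizontal distance between tile3 and pocket3 below 0.005 m and z of tile3 in the frame of pocket3 below 0.0145 m and angle between the z axis of tile3 and the z axis of tile_case, either way round below 0.1 rad))) and value of joint cover below 0.06 rad and linear speed of each of post0, post1, post2, post3, tile0, tile1, tile2, tile3 below 0.01 m/s); the robot touches nothing.
It fails at once if a bystander (tongs, ball stand, tape, screwdriver or caliper) is shoved more than 5 cm from its place (distance of any of tongs, ball_stand, tape, driver, caliper from where it was at the start of the episode above 0.05 m).
Of post0, post1, post2, post3 only 3 to 4 are there at a start; the rules pass over those that are not, and their reading is None.
At some moment in a run one of post0, post1, post2, post3 may be knocked a few centimetres aside while the robot is not near it.
Once in a run the grip may slacken for a moment while it holds something.
It also fails if it takes over 210 s, if anything falls off the work surface, if the arm or the gripper's body presses on something with over 40 N, if the wrist force passes 120 N, or if a joint passes its speed limit or range.

### The arm

A 6-joint arm with a two-finger parallel gripper is mounted at the origin on the work surface. World frame = base frame: x ahead of the robot, y to its left, z up, the work surface at z = 0. Lengths are in m, angles in rad, forces in N, time in s.
With the tool pointing down it reaches from about 0.3 to 0.875 m from the base axis. Payload 6.4 kg.
Tool frame: the origin (TCP) lies midway between the tips of the shut fingers; the grasp point (between the pads) lies 19 mm behind it; z points along the fingers, y is the direction in which the jaws open and shut (so a half turn about z gives the same grasp; the last joint's range is limited). The gripper opens to 85 mm and grips with 20 to 120 N. Pads are 22 mm wide; open, the fingers measure 114 mm over their backs; the gripper's body (76 mm by 85 mm) begins 54 mm behind the grasp point. The pads swing forward as they close: fully open they stand 13 mm farther back than shut.
Start: joints at [-1.329, 0.181, 1.607, -0, 1.354, -0.206], TCP at [0.249, -0.518, 0.231] pointing down, gripper open.
Joint ranges: [-2.99, 2.99], [-0.89, 2.07], [0.3, 2.58], [-1.14, 4.28], [0, 2.63], [-3.12, 3.12]. Speed limits (rad/s): [2.57, 2.57, 3.01, 3.14, 3.14, 3.14].

### API

Orientations are given as a unit quaternion [w, x, y, z].
In Python, from bench import ctrl, optics, ticket gives the robot as it stands. The module is installed in compiled form; this text tells all that it offers.
- The arm moves only by the tool step_arm, never from a script. Its argument "targets" is text: rows parted by semicolons, each of 6 numbers parted by spaces: the shift along the tool's x, y, z in mm, then the turn, a rotation vector about the tool's x, y, z in rad. In form: dx dy dz rx ry rz; .... A call has 1 to 8 rows; each row is the pose to reach, as a shift and turn from the pose commanded when the call began, along the tool's axes at that moment; what a row does not reach only later rows make up. A row lasts 1/8 s, in which the tool goes at most 62.5 mm and 10.7 degrees, less where a joint would pass 70% of its speed; a pose out of reach is approached as far as the arm can. A call with a gripper value outside its range is refused whole. "grip" is the opening in per cent of the stroke, from 0 (shut) to 100 (fully open), set as the call begins (left out, the last holds). The fingers move at their own pace and stop on an object; the grip force is fixed at half the most. Time passes only in rows, so rows that repeat a pose let the fingers close. It gives the time, the measured TCP pose, the force and the opening at its end, in the units of the state.
- ctrl.get_obs(): the state, without advancing time (a new reading comes with each control period).
- optics.camera(name): name is "scene" or "top" or "wrist"; returns a dict with "image" (400x640x3 uint8, red, green, blue), "mtx" (3x3 intrinsics, pixels), "D" ([k1, k2, p1, p2, k3] as OpenCV has them; the pictures are not rectified), "xyz" and "orientation" of the camera in the world. Camera axes: x right, y up, looking along -z (the intrinsics and any distortion apply to the point x, -y, -z); pixel columns grow to the right and rows downward; lengths in m; the calibration is good to about 2 mm. A picture is of the moment at which its call begins. There is no depth.
- ticket.hand_in(): hands the job in, once; it reports no verdict.
The state is a dict: "time_s": time; "q": joint angles; "dq": joint speeds; "joint_efforts": joint torques, N m; "eef_pos": TCP position; "eef_rot": TCP orientation; "wrist_force": force on the tool from outside, world axes, zero at the start; "torque": the same for the moment, N m; "opening": opening from 0.0 (shut) to 1.0 (fully open).
Only numpy, scipy, OpenCV 4.12 (cv2) and the standard library are available. Lean on these libraries where they do the work, as an engineer would, in place of code of your own. Each camera call takes 0.05 s, during which the arm holds its last target.

## Working session

There is one attempt and no reset: what is moved stays moved. The work goes in short steps, Python scripts to look and compute and a tool call to move; the robot and the scene stay as the last step left them, time stands still between calls to the robot, and variables do not carry over. Pictures are saved under pics/ and viewed, and the job is handed in when it is done.

Besides the shell and the picture viewer there is one more tool, called after "Emit:" as name(argument=value, ...) on one line, values as JSON. step_arm: Moves the arm, as the interface text tells. Its arguments: {"type":"object","properties":{"targets":{"type":"string"},"grip":{"type":"number"}},"required":["targets"]}

```bash
ls; mkdir -p pics; cat > h.py <<'E'
import numpy as np, cv2, json
from scipy.spatial.transform import Rotation as R
from bench import ctrl, optics, ticket
def snap(n,f=None):
    c=optics.camera(n)
    np.savez('/tmp/%s.npz'%(f or n),**{k:np.array(v) for k,v in c.items()})
    if f: cv2.imwrite('pics/%s.png'%f,cv2.cvtColor(np.array(c['image']),cv2.COLOR_RGB2BGR))
    return c
def load(f): return dict(np.load('/tmp/%s.npz'%f))
def rot(q): q=np.array(q); return R.from_quat([q[1],q[2],q[3],q[0]])
def rays(c,px):
    px=np.array(px,float).reshape(-1,1,2)
    u=cv2.undistortPoints(px,np.array(c['mtx']),np.array(c['D'])).reshape(-1,2)
    d=np.c_[u[:,0],-u[:,1],-np.ones(len(u))]
    return np.array(c['xyz']),rot(c['orientation']).apply(d)
def onz(c,px,z):
    o,d=rays(c,px); t=(z-o[2])/d[:,2]; return o+d*t[:,None]
def proj(c,P):
    P=np.array(P,float).reshape(-1,3); q=rot(c['orientation']).inv().apply(P-np.array(c['xyz']))
    q=q*[1,-1,-1]
    return cv2.projectPoints(q.reshape(-1,1,3),np.zeros(3),np.zeros(3),np.array(c['mtx']),np.array(c['D']))[0].reshape(-1,2)
def obs():
    s=ctrl.get_obs()
    print('t',np.round(s['time_s'],2),'pos',np.round(s['eef_pos'],4),'rot',np.round(s['eef_rot'],4),'F',np.round(s['wrist_force'],1),'open',np.round(s['opening'],3)); return s
E
python3 - <<'E'
from h import *
s=obs(); print(s['q'])
for n in ['scene','top','wrist']:
    c=snap(n,n+'0'); print(n,c['xyz'],c['orientation'],c['mtx'],c['D'])
E
```

```text
pics
t 0.0 pos [ 0.2489 -0.5177  0.2304] rot [-9.000e-04  9.750e-01  2.221e-01 -0.000e+00] F [ 0.2 -0.1  1. ] open 1.002
[-1.32924912e+00  1.81536479e-01  1.60797961e+00  2.00293245e-05
  1.35381713e+00 -2.06291004e-01]
scene [0.98720297 0.73243903 0.94547688] [0.26480407 0.11295254 0.35464266 0.88957806] [[458.29326993   0.         312.76854363]
 [  0.         458.29326993 194.48366179]
 [  0.           0.           1.        ]] [-0.06339897  0.          0.          0.          0.        ]
top [0.41663078 0.01110495 0.97944433] [ 0.71664345  0.02704577 -0.0351558  -0.69602784] [[404.60370721   0.         320.36189914]
 [  0.         404.60370721 198.92367199]
 [  0.           0.           1.        ]] [0.02143434 0.         0.         0.         0.        ]
wrist [ 0.31086317 -0.48855522  0.37265742] [ 0.83861188 -0.11397261  0.07246928 -0.52772016] [[333.34939049   0.         322.2404051 ]
 [  0.         333.34939049 191.82274619]
 [  0.           0.           1.        ]] [-0.01084368  0.          0.          0.          0.        ]
```

View pics/top0.png

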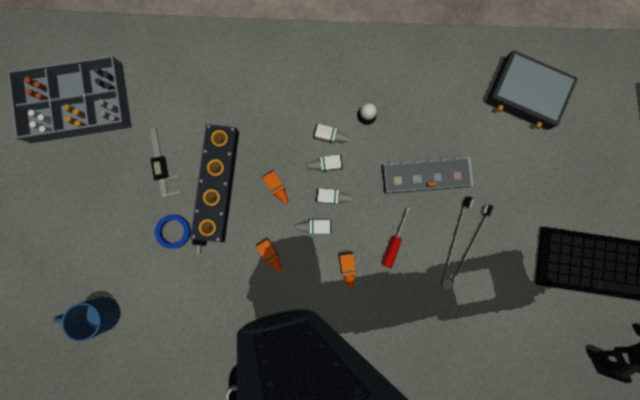

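View pics/scene0.png

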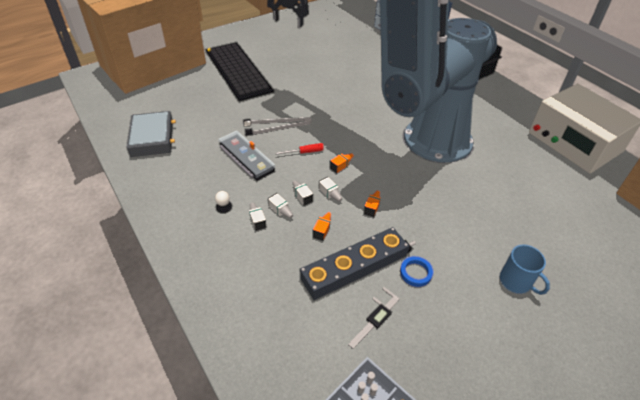

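View pics/wrist0.png

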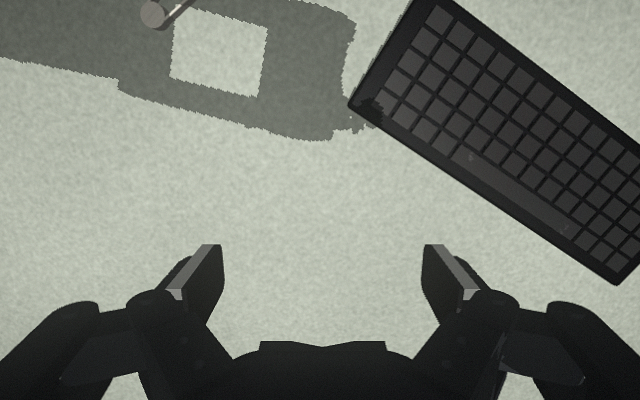

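The top view shows four white posts near (328,133), (328,163), (330,196) and (317,227), with tips right, left, right and left. The orange look-alikes are to be left alone. The socket row runs from (219,138) to (207,228), and the case with its orange tab is near (428,178).

```bash
cat >> h.py <<'E'
def blobs(c,lo,hi,amin=15,roi=None):
    im=np.ascontiguousarray(c['image']); hsv=cv2.cvtColor(im,cv2.COLOR_RGB2HSV)
    m=cv2.inRange(hsv,np.array(lo),np.array(hi))
    if roi: z=np.zeros_like(m); a,b,cc,d=roi; z[b:d,a:cc]=1; m*=z
    n,l,st,ce=cv2.connectedComponentsWithStats(m)
    return [(ce[i],st[i],(l==i).astype(np.uint8)) for i in range(1,n) if st[i,4]>=amin]
E
python3 - <<'E'
from h import *
for v in ['top0','scene0']:
    c=load(v)
    print(v,'orange')
    for ce,st,m in blobs(c,(8,120,90),(25,255,255),10):
        r=cv2.minAreaRect(np.argwhere(m)[:,::-1].astype(np.float32)); print(np.round(ce,1),st[4],np.round(r[1],1),round(r[2]), np.round(onz(c,[ce],.046)[0],4))
    print('teal')
    for ce,st,m in blobs(c,(70,60,60),(95,255,255),5): print(np.round(ce,1),st[4],np.round(onz(c,[ce],.032)[0],4))
    print('blue/yellow/red')
im=cv2.imread('pics/top0.png')
cv2.imwrite('pics/topz.png',cv2.resize(im[110:250,180:340],None,fx=5,fy=4.2,interpolation=cv2.INTER_CUBIC)[:590])
cv2.imwrite('pics/topc.png',cv2.resize(im[140:210,370:490],None,fx=6,fy=6,interpolation=cv2.INTER_CUBIC))
E
```

```text
top0 orange
[26.5 79.1] 27 [4.9 4.9] 45 [0.7584 0.6926 0.046 ]
[35.9 83.7] 29 [4.9 5.7] 45 [0.7483 0.6706 0.046 ]
[27.9 91. ] 26 [4. 6.] 90 [0.7303 0.6872 0.046 ]
[37.6 95.3] 27 [5. 5.] 90 [0.721  0.6646 0.046 ]
[ 66.1 106.7] 30 [5.7 4.9] 45 [0.6966 0.598  0.046 ]
[500.2 107.6] 23 [5. 4.] 90 [ 0.7285 -0.4172  0.046 ]
[ 74.9 111.4] 32 [5. 6.] 90 [0.6862 0.5771 0.046 ]
[ 67.7 118.7] 26 [4.9 4.2] 45 [0.6684 0.5923 0.046 ]
[ 76.5 122.8] 32 [5. 6.] 90 [0.6594 0.5716 0.046 ]
[538.9 124.2] 23 [5. 4.] 90 [ 0.6909 -0.5078  0.046 ]
[218.7 137.4] 184 [16. 16.] 90 [0.6364 0.243  0.046 ]
[214.7 166.6] 181 [16. 16.] 90 [0.567  0.2488 0.046 ]
[275.5 186. ] 401 [34.9 13.9] 56 [0.5261 0.1064 0.046 ]
[431.3 183.5] 32 [4. 7.] 90 [ 0.5428 -0.2556  0.046 ]
[210.7 196.4] 179 [16. 16.] 90 [0.4973 0.2545 0.046 ]
[206.5 226.7] 184 [17. 17.] 90 [0.4275 0.2605 0.046 ]
[265.2 249.1] 229 [16.4 14.4] 60 [0.3803 0.1244 0.046 ]
[347.2 262.4] 248 [17.  14.6] 82 [ 0.3555 -0.0639  0.046 ]
[274.5 263.3] 101 [16.  11.4] 37 [0.3487 0.1018 0.046 ]
[349.3 277.9] 135 [15. 13.] 90 [ 0.3206 -0.0694  0.046 ]
teal
[330.7 138.2]
[... 341 characters left out ...]
0.8584  0.046 ]
[63.9 69.1] 14 [ 1.3 11.4] 72 [ 0.9301 -1.0259  0.046 ]
[172.5 121. ] 12 [2. 3.] 90 [ 0.7027 -0.4946  0.046 ]
[171.7 140.4] 17 [3. 4.] 90 [ 0.7408 -0.4032  0.046 ]
[251.5 144.5] 26 [7. 3.] 90 [ 0.5442 -0.2532  0.046 ]
[341.6 160.8] 239 [14.7 22.7] 56 [ 0.3574 -0.0461  0.046 ]
[631.9 186.5] 568 [48. 22.] 90 [-0.2911  0.4948  0.046 ]
[373.1 201.1] 199 [13.4 19.9] 24 [0.3806 0.1299 0.046 ]
[322.7 224. ] 246 [13.9 24.6] 27 [0.5397 0.1227 0.046 ]
[390.9 240.2] 179 [13. 16.] 90 [0.4267 0.2585 0.046 ]
[367.6 251. ] 187 [16.1 13.9] 34 [0.4961 0.253  0.046 ]
[343.  262.3] 200 [14. 16.] 90 [0.5661 0.2473 0.046 ]
[317.4 274. ] 213 [14. 17.] 90 [0.6359 0.2417 0.046 ]
teal
blue/yellow/red
```

View pics/topz.png

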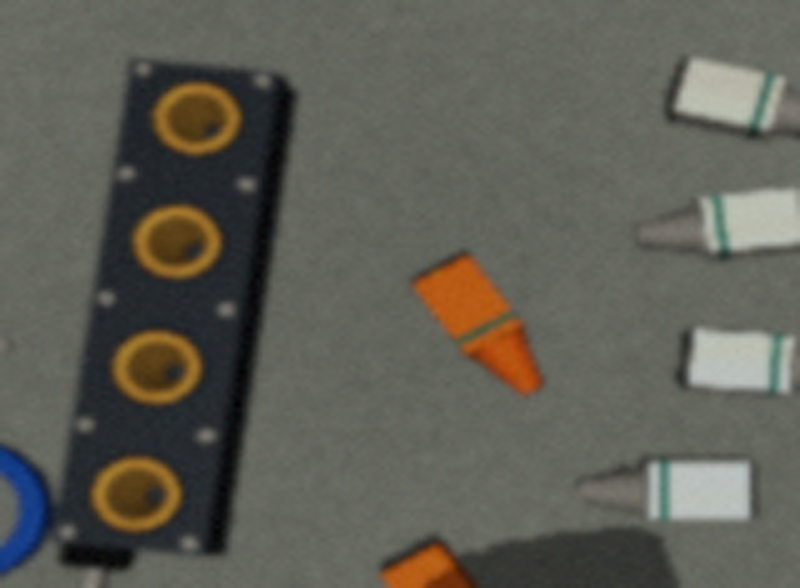

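View pics/topc.png

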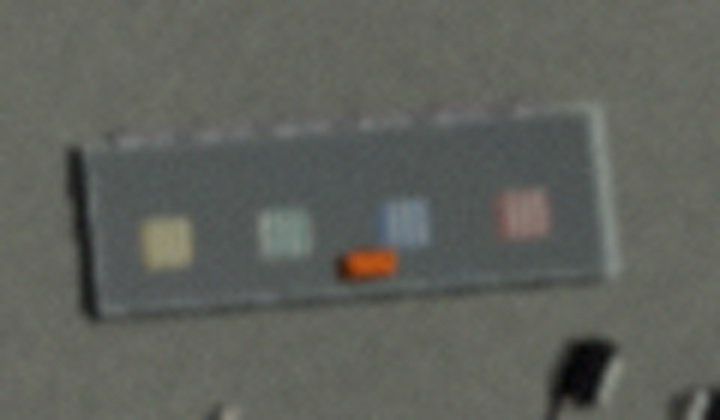

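```bash
python3 - <<'E'
from h import *
c=load('top0'); im=c['image']; hsv=cv2.cvtColor(im,cv2.COLOR_RGB2HSV)
roi=hsv[160:195,385:475].astype(int)
# tiles: brighter than the plate
m=((roi[...,2]>115)&(roi[...,1]>25)).astype(np.uint8)
n,l,st,ce=cv2.connectedComponentsWithStats(m)
P=[]
for i in range(1,n):
    if st[i,4]>20:
        p=ce[i]+[385,160]; w=onz(c,[p],.021)[0]; print(np.round(p,1),st[i,4],np.round(w,4))
# block & row
S=np.array([[.6362,.2424],[.5666,.2481],[.4967,.2538],[.4271,.2595]])
print(np.arctan2(*(S[0]-S[3])[::-1]), np.linalg.norm(S[0]-S[3])/3)
# posts: white body mask
c=load('top0'); 
for ce,st,m in blobs(c,(0,0,150),(180,60,255),60,(290,115,360,245)):
    r=cv2.minAreaRect(np.argwhere(m)[:,::-1].astype(np.float32)); bp=cv2.boxPoints(r); print(np.round(ce,1),st[4],r[1],round(r[2],1),np.round(onz(c,[ce],.032)[0],4), 'corners',np.round(onz(c,bp,.032)[:,:2],3).tolist())
E
```

```text
[457.  175.1] 47 [ 0.5683 -0.3242  0.021 ]
[417.4 178.4] 36 [ 0.5576 -0.2295  0.021 ]
[434.8 179.5] 78 [ 0.556 -0.271  0.021]
[397.5 179.9] 61 [ 0.5524 -0.1818  0.021 ]
-0.0815974734663012 0.06993268191625429
[323.7 131.3] 189 (15.037208557128906, 12.369316101074219) 14.0 [ 0.6625 -0.0019  0.032 ] corners [[0.652, 0.019], [0.681, 0.013], [0.673, -0.023], [0.644, -0.016]]
[332.2 161.4] 198 (12.699625968933105, 15.460415840148926) 83.7 [ 0.5904 -0.024   0.032 ] corners [[0.603, -0.004], [0.608, -0.04], [0.578, -0.044], [0.573, -0.008]]
[325.9 195.1] 200 (15.662683486938477, 12.946611404418945) 5.2 [ 0.5099 -0.0112  0.032 ] corners [[0.496, 0.008], [0.526, 0.006], [0.524, -0.031], [0.494, -0.029]]
[321.5 226.5] 220 (13.0, 15.0) 90.0 [ 0.4358 -0.0031  0.032 ] corners [[0.45, 0.015], [0.451, -0.02], [0.421, -0.021], [0.42, 0.014]]
```

```bash
cat >> h.py <<'E'
def Rt(phi,tilt=0.,axis=None):
    """tool down with tool-x at world yaw phi; then turned by tilt about the tool y"""
    x=np.array([np.cos(phi),np.sin(phi),0]); z=np.array([0,0,-1.]); y=np.cross(z,x)
    return R.from_matrix(np.c_[x,y,z])*R.from_rotvec([0,tilt,0])
def go(pos,Rg,s=None):
    s=s or ctrl.get_obs(); R0=rot(s['eef_rot']); p0=np.array(s['eef_pos'])
    d=R0.inv().apply(np.array(pos)-p0)*1000; r=(R0.inv()*Rg).as_rotvec()
    n=max(np.linalg.norm(d)/62.5,np.degrees(np.linalg.norm(r))/10.7)
    print('MOVE %.1f %.1f %.1f %.3f %.3f %.3f'%(*d,*r),' rows>=%.1f'%n)
E
python3 - <<'E'
from h import *
go([.5427,-.2553,.10],Rt(.111))
E
```

```text
MOVE 378.5 -109.3 130.8 -0.001 -0.000 0.337  rows>=6.6
```

Emit:
step_arm(targets="378.5 -109.3 130.8 0 0 0.337;378.5 -109.3 130.8 0 0 0.337;378.5 -109.3 130.8 0 0 0.337;378.5 -109.3 130.8 0 0 0.337;378.5 -109.3 130.8 0 0 0.337;378.5 -109.3 130.8 0 0 0.337;378.5 -109.3 130.8 0 0 0.337;378.5 -109.3 130.8 0 0 0.337", grip=50)

```text
time_s: 1.15
eef_pos: [0.5435, -0.2529, 0.0987]
eef_rot: [-0.001, 0.998, 0.057, -0.001]
wrist_force: [0.5, -0.5, -0.2]
opening: 0.5
```

```bash
python3 - <<'E'
from h import *
s=obs(); print(np.round(s['q'],3)); 
c=snap('wrist','w1'); snap('scene','s1'); snap('top','t1')
for ce,st,m in blobs(c,(5,150,90),(25,255,255),30): print(np.round(ce,1),st,np.round(onz(c,[ce],.0495)[0],4))
print('proj tab top',proj(c,[.5427,-.2553,.0495]))
E
```

```text
t 1.15 pos [ 0.5435 -0.2529  0.0987] rot [-0.0012  0.9983  0.0575 -0.0011] F [ 0.5 -0.5 -0.2] open 0.5
[-0.634  0.383  1.642  0.     1.12   0.822]
[328.1 212.1] [315 202  28  21 565] [ 0.5464 -0.256   0.0495]
proj tab top [[326.19559409 217.76597669]]
```

View pics/w1.png

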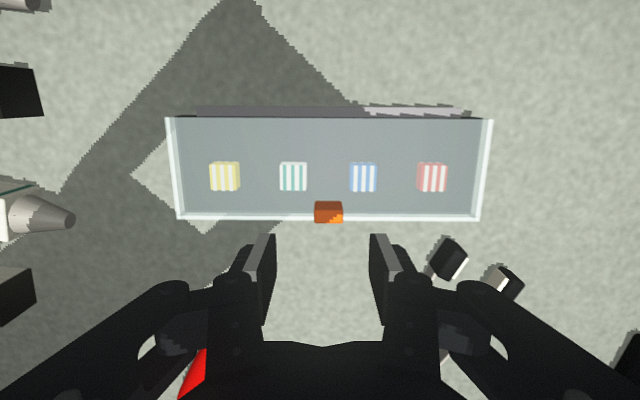

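```bash
python3 - <<'E'
from h import *
go([.544,-.2555,.031],Rt(.111))
E
```

```text
MOVE 1.7 -0.9 69.6 0.000 0.000 -0.000  rows>=1.1
```

Emit:
step_arm(targets="1.7 -1 30 0 0 0;1.7 -1 50 0 0 0;1.7 -1 62 0 0 0;1.7 -1 69 0 0 0;1.7 -1 69 0 0 0", grip=45)

```text
time_s: 1.92
eef_pos: [0.5443, -0.2548, 0.0313]
eef_rot: [-0.0, 0.998, 0.055, -0.0]
wrist_force: [0.4, -1.1, -0.1]
opening: 0.454
```

Emit:
step_arm(targets="0 0 0 0 0 0;0 0 0 0 0 0;0 0 0 0 0 0;0 0 0 0 0 0;0 0 0 0 0 0", grip=5)

```text
time_s: 2.55
eef_pos: [0.5451, -0.2557, 0.0325]
eef_rot: [0.001, 0.998, 0.055, 0.001]
wrist_force: [-0.9, -4.7, 5.5]
opening: 0.187
```

```bash
python3 - <<'E'
from h import *
s=obs(); print(np.round(s['q'],3))
snap('wrist','w2');snap('scene','s2')
s=obs()
E
```

```text
t 2.55 pos [ 0.5451 -0.2557  0.0325] rot [9.000e-04 9.985e-01 5.540e-02 7.000e-04] F [-0.9 -4.7  5.5] open 0.187
[-6.35e-01  4.82e-01  1.66e+00 -1.00e-03  9.97e-01  8.25e-01]
t 2.65 pos [ 0.545  -0.2557  0.0325] rot [9.000e-04 9.985e-01 5.540e-02 7.000e-04] F [-1.3 -4.7  5.5] open 0.188
```

View pics/w2.png

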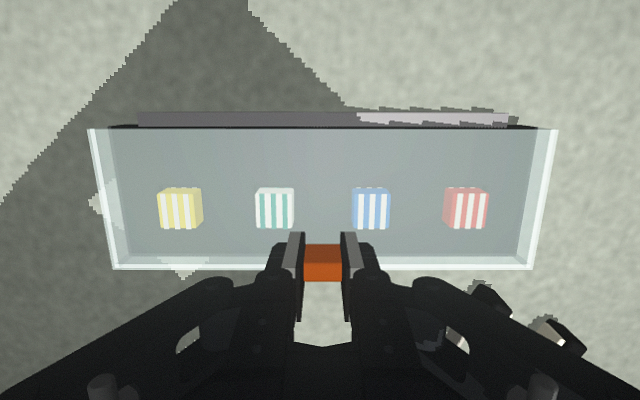

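```bash
python3 - <<'E'
import numpy as np
p=np.array([-55.7,18])
for t in [8,16,24,32,40,48,56,64]:
    a=np.radians(t); q=np.array([p[0]*np.cos(a)+p[1]*np.sin(a), -p[0]*np.sin(a)+p[1]*np.cos(a)])
    d=q-p; print('%.1f 0 %.1f 0 %.3f 0;'%(d[0],-d[1],-a),end='')
E
```

```text
3.0 0 -7.6 0 -0.140 0;7.1 0 -14.7 0 -0.279 0;12.1 0 -21.1 0 -0.419 0;18.0 0 -26.8 0 -0.559 0;24.6 0 -31.6 0 -0.698 0;31.8 0 -35.4 0 -0.838 0;39.5 0 -38.2 0 -0.977 0;47.5 0 -40.0 0 -1.117 0;
```

Emit:
step_arm(targets="3 0 -7.6 0 -0.14 0;7.1 0 -14.7 0 -0.279 0;12.1 0 -21.1 0 -0.419 0;18 0 -26.8 0 -0.559 0;24.6 0 -31.6 0 -0.698 0;31.8 0 -35.4 0 -0.838 0;39.5 0 -38.2 0 -0.977 0;47.5 0 -40 0 -1.117 0")

```text
time_s: 3.65
eef_pos: [0.5921, -0.2502, 0.0725]
eef_rot: [0.031, 0.846, 0.046, -0.53]
wrist_force: [2.3, -21.3, 4.6]
opening: 0.188
```

```bash
python3 - <<'E'
from h import *
s=obs(); print(np.round(s['q'],3))
snap('wrist','w3');snap('scene','s3')
s=obs()
E
```

```text
t 3.65 pos [ 0.5921 -0.2502  0.0725] rot [ 0.0305  0.8459  0.046  -0.5305] F [  2.3 -21.3   4.6] open 0.188
[-0.374  1.303  0.534 -0.589  2.283  0.936]
t 3.75 pos [ 0.5908 -0.2507  0.0684] rot [ 0.0311  0.844   0.0458 -0.5335] F [ 4.3 -6.9  3.1] open 0.186
```

View pics/s3.png

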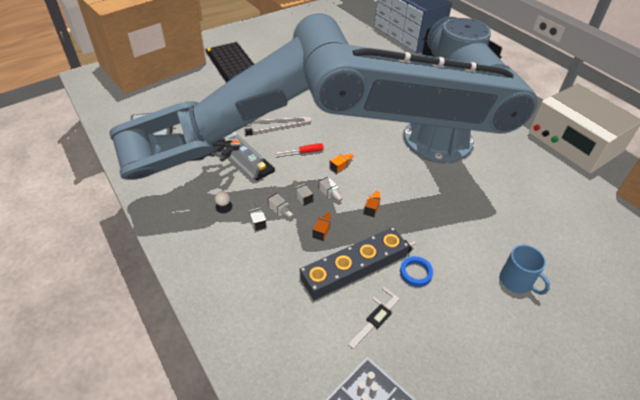

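Emit:
step_arm(targets="3.2 0 -7 0 0 0;6.4 0 -14 0 0 0;9.5 0 -20.5 0 0 0;9.5 0 -20.5 0 0 0")

```text
time_s: 4.25
eef_pos: [0.6122, -0.2483, 0.0668]
eef_rot: [0.028, 0.846, 0.048, -0.531]
wrist_force: [-6.3, -8.8, -10.1]
opening: 0.184
```

```bash
python3 - <<'E'
from h import *
s=obs(); print(np.round(s['q'],3))
snap('wrist','w4');snap('scene','s4')
im=cv2.imread('pics/s4.png'); cv2.imwrite('pics/s4z.png',cv2.resize(im[100:200,180:300],None,fx=6,fy=6,interpolation=cv2.INTER_CUBIC)[:600])
E
```

```text
t 4.25 pos [ 0.6122 -0.2483  0.0668] rot [ 0.0284  0.8458  0.0478 -0.5306] F [ -6.3  -8.8 -10.1] open 0.184
[-0.365  1.381  0.399 -0.607  2.336  0.899]
```

View pics/s4z.png

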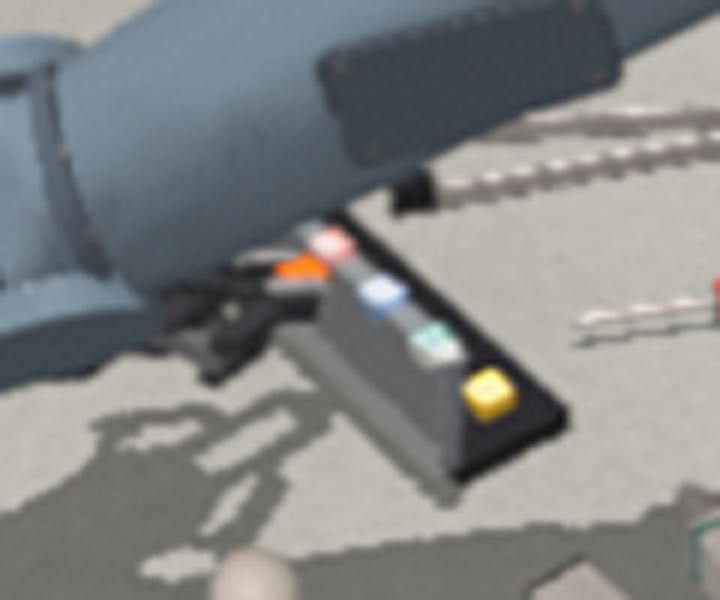

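View pics/w4.png

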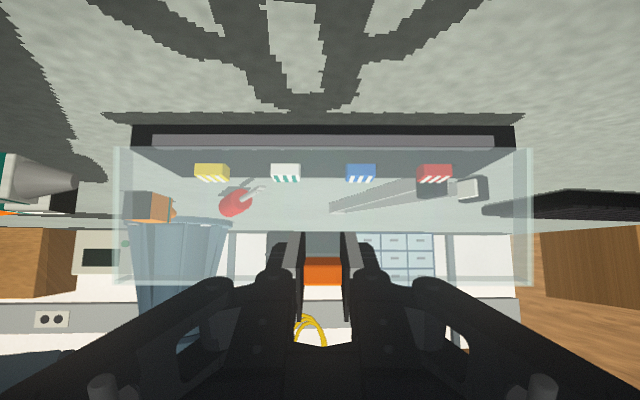

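Emit:
step_arm(targets="0 0 -1 0 0 0;0 0 -2 0 0 0;-10 0 -12 0 0 0;-40 0 -28 0 0 0;-70 0 -45 0 0.1 0;-70 0 -45 0 0.28 0;-70 0 -45 0 0.46 0;-70 0 -45 0 0.64 0", grip=50)

```text
time_s: 5.35
eef_pos: [0.6253, -0.2457, 0.1577]
eef_rot: [0.014, 0.971, 0.054, -0.231]
wrist_force: [0.4, -0.9, -0.5]
opening: 0.498
```

```bash
python3 - <<'E'
from h import *
s=obs(); print(np.round(s['q'],3))
snap('scene','s5');snap('top','t5')
im=cv2.imread('pics/s5.png'); cv2.imwrite('pics/s5z.png',cv2.resize(im[70:200,160:320],None,fx=5,fy=4.5,interpolation=cv2.INTER_CUBIC)[:600])
go([.565,-.2525,.12],Rt(.111))
E
```

```text
t 5.35 pos [ 0.6253 -0.2457  0.1577] rot [ 0.0142  0.9713  0.054  -0.2312] F [ 0.4 -0.9 -0.5] open 0.498
[-0.437  0.771  0.999 -0.244  1.772  1.022]
MOVE -33.6 -0.2 61.6 0.002 0.472 -0.001  rows>=2.5
```

View pics/s5z.png

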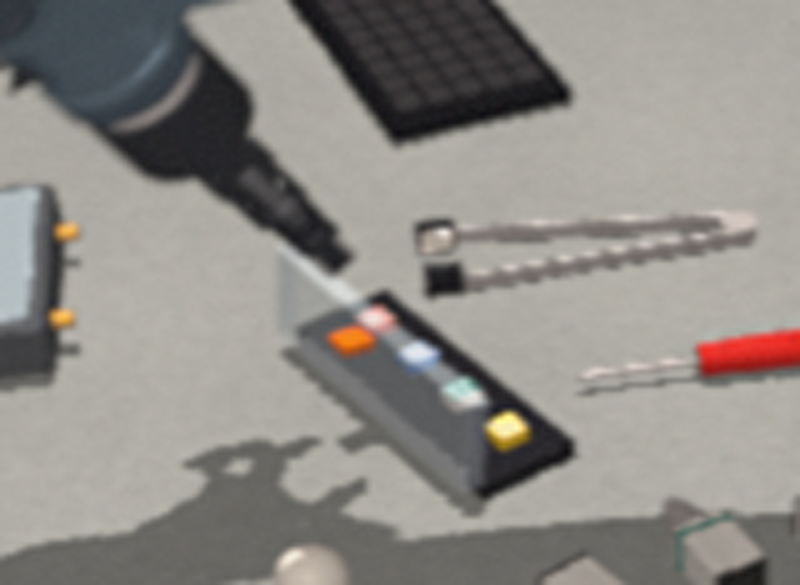

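View pics/t5.png

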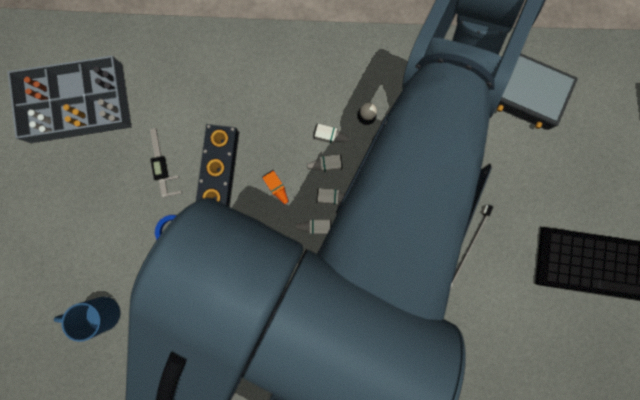

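Emit:
step_arm(targets="-35 0 0 0 0.18 0;-75 0 0 0 0.36 0;-80 0 30 0 0.472 0;-80 0 30 0 0.472 0;-80 0 30 0 0.472 0", grip=0)

```text
time_s: 6.08
eef_pos: [0.5411, -0.2562, 0.1659]
eef_rot: [0.001, 0.998, 0.056, -0.003]
wrist_force: [0.9, -0.3, 1.4]
opening: -0.002
```

```bash
python3 - <<'E'
from h import *
s=obs()
go([.560,-.2525,.058],Rt(.111));go([.604,-.2475,.058],Rt(.111))
E
```

```text
t 6.08 pos [ 0.5411 -0.2562  0.1659] rot [ 7.000e-04  9.984e-01  5.600e-02 -2.900e-03] F [ 0.9 -0.3  1.4] open -0.002
MOVE 19.8 -1.6 107.8 0.001 0.006 0.001  rows>=1.8
MOVE 64.1 -1.7 107.6 0.001 0.006 0.001  rows>=2.0
```

Emit:
step_arm(targets="15 -1.6 50 0 0.006 0;15 -1.6 108 0 0.006 0;22 -1.6 108 0 0.006 0;36 -1.6 108 0 0.006 0;50 -1.6 108 0 0.006 0;64 -1.6 108 0 0.006 0;64 -1.6 108 0 0.006 0")

```text
time_s: 6.95
eef_pos: [0.6043, -0.2469, 0.0577]
eef_rot: [0.001, 0.998, 0.056, 0.002]
wrist_force: [0.3, -0.3, -0.5]
opening: 0.003
```

Emit:
step_arm(targets="-15 0 0 0 0 0;-30 0 -30 0 0 0;-30 0 -90 0 0 0;-30 0 -150 0 0 0;-30 40 -180 0 0 0", grip=55)

```text
time_s: 7.58
eef_pos: [0.5769, -0.2889, 0.241]
eef_rot: [0.001, 0.998, 0.057, 0.002]
wrist_force: [1.1, -1.2, 0.6]
opening: 0.549
```

```bash
python3 - <<'E'
from h import *
s=obs(); print(np.round(s['q'],3))
snap('scene','s6');snap('wrist','w6')
E
```

```text
t 7.58 pos [ 0.5769 -0.2889  0.241 ] rot [0.0013 0.9984 0.0566 0.0025] F [ 1.1 -1.2  0.6] open 0.549
[-6.490e-01  3.230e-01  1.413e+00  1.000e-03  1.400e+00  8.090e-01]
```

View pics/w6.png

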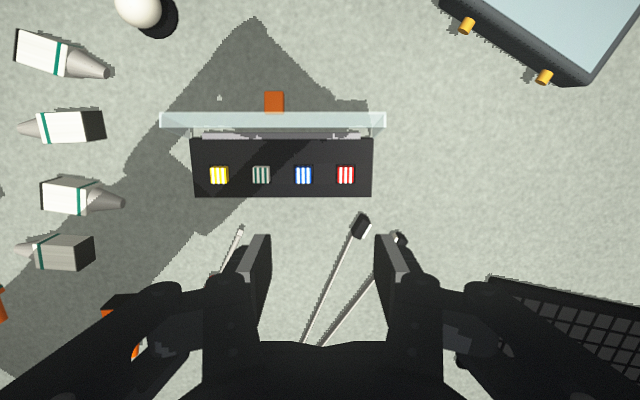

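```bash
python3 - <<'E'
from h import *
c=load('w6')
for nm,lo,hi in [('y',(22,100,80),(35,255,255)),('b',(105,120,80),(125,255,255)),('r',(170,120,80),(180,255,255)),('r2',(0,120,80),(6,255,255)),('g',(70,40,60),(95,255,255))]:
  for ce,st,m in blobs(c,lo,hi,20,(180,150,380,200)): print(nm,np.round(ce,1),st[4],st[:4],np.round(onz(c,[[st[0]+st[2]/2-.5,st[1]+st[3]/2-.5]],.021)[0],4))
# plate corners z=.014
print(np.round(onz(c,[[190,138],[195,197],[373,197],[371,138]],.014),4))
for ce,st,m in blobs(c,(75,120,60),(95,255,255),15,(0,0,180,300)): print('teal',ce,st)
E
```

```text
y [219.6 173.9] 203 [209 166  20  18] [ 0.5547 -0.1842  0.021 ]
b [302.9 174.2] 127 [295 166  17  18] [ 0.5648 -0.2783  0.021 ]
r2 [345.  173.6] 150 [337 165  17  19] [ 0.5704 -0.3251  0.021 ]
g [255.3 174.5] 39 [254 167   3  17] [ 0.5585 -0.2249  0.021 ]
g [260.1 174.6] 39 [259 167   3  17] [ 0.5591 -0.2304  0.021 ]
g [265.  175.6] 39 [264 168   3  16] [ 0.5591 -0.236   0.021 ]
[[ 0.5911 -0.1496  0.014 ]
 [ 0.5234 -0.1559  0.014 ]
 [ 0.5452 -0.3618  0.014 ]
 [ 0.6126 -0.3495  0.014 ]]
teal [56.80555556 58.25      ] [ 54  42   7  33 108]
teal [ 45.15294118 127.34117647] [ 41 113  10  31  85]
teal [ 78.2 200.1] [ 77 188   3  28  70]
teal [ 39.91666667 255.86666667] [ 37 243   7  26  60]
```

```bash
python3 - <<'E'
from h import *
c=load('wrist0'); w=onz(c,[[320,200],[320,20]],0.02); print(w)
t=np.array([.249,-.518]); ex=np.array([np.cos(.4477),np.sin(.4477)]); print((w[:,:2]-t)@ex)
go([.545,-.11,.21],Rt(np.pi/2))
E
```

```text
[[ 0.21281618 -0.53235117  0.02      ]
 [ 0.37623578 -0.45431131  0.02      ]]
[-0.03883026  0.14226649]
MOVE -12.5 -187.1 30.3 0.011 -0.000 -1.463  rows>=7.8
```

```bash
python3 - <<'E'
from h import *
go([.545,-.09,.25],Rt(np.pi/2))
E
```

```text
MOVE -10.1 -206.7 -9.8 0.011 -0.000 -1.463  rows>=7.8
```

Emit:
step_arm(targets="-10 -207 -10 0.01 0 -1.463;-10 -207 -10 0.01 0 -1.463;-10 -207 -10 0.01 0 -1.463;-10 -207 -10 0.01 0 -1.463;-10 -207 -10 0.01 0 -1.463;-10 -207 -10 0.01 0 -1.463;-10 -207 -10 0.01 0 -1.463;-10 -207 -10 0.01 0 -1.463")

```text
time_s: 8.68
eef_pos: [0.5421, -0.0848, 0.2448]
eef_rot: [-0.005, 0.704, 0.71, -0.0]
wrist_force: [0.2, 0.4, -0.2]
opening: 0.553
```

```bash
python3 - <<'E'
from h import *
s=obs(); print(np.round(s['q'],3))
snap('wrist','w7'); obs()
E
```

```text
t 8.68 pos [ 0.5421 -0.0848  0.2448] rot [-5.500e-03  7.043e-01  7.099e-01 -4.000e-04] F [ 0.2  0.4 -0.2] open 0.553
[-0.374  0.117  1.651  0.004  1.383 -0.382]
t 8.72 pos [ 0.5422 -0.0848  0.2449] rot [-5.500e-03  7.024e-01  7.118e-01 -3.000e-04] F [-0.3  0.1 -0.5] open 0.55
```

View pics/w7.png

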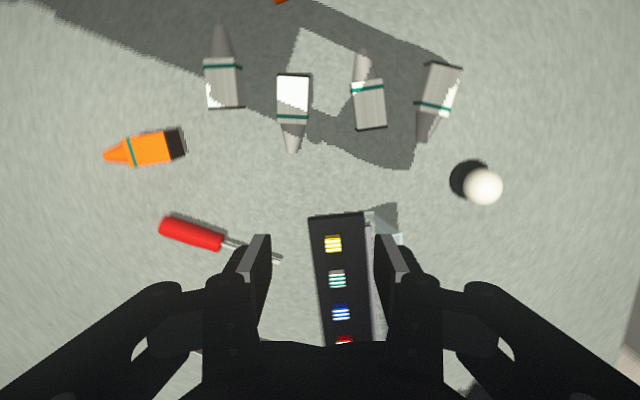

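```bash
python3 - <<'E'
import cv2
im=cv2.imread('pics/w7.png')[15:160,195:470]
cv2.imwrite('pics/w7z.png',cv2.resize(im,None,fx=2.9,fy=2.9,interpolation=cv2.INTER_CUBIC))
E
```

```text
(no output)
```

View pics/w7z.png

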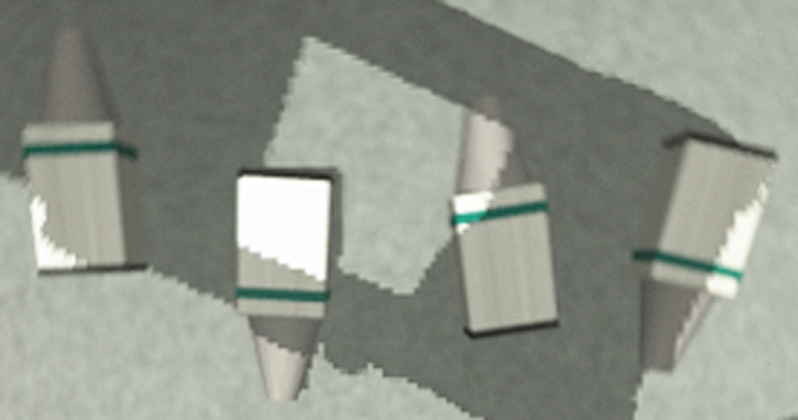

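```bash
python3 - <<'E'
from h import *
c=load('w7')
Q={'D':[(25,125),(110,125),(40,268),(124,265)],'C':[(238,311),(327,316),(238,176),(330,179)],'B':[(452,197),(543,185),(468,332),(556,320)],'A':[(651,282),(737,295),(690,137),(776,157)]}
out={}
for k,v in Q.items():
    p=onz(c,np.array(v)/2.9+[195,15],.032)[:,:2]
    sh=(p[0]+p[1])/2; hd=(p[2]+p[3])/2; d=hd-sh; L=np.linalg.norm(d); d/=L
    # mean of side directions
    print(k,'len %.1f w %.1f %.1f'%(L*1e3,1e3*np.linalg.norm(p[0]-p[1]),1e3*np.linalg.norm(p[2]-p[3])),'mid',np.round((sh+hd)/2,4),'d',np.round(d,3),'ang',np.round(np.degrees(np.arctan2(d[1],d[0])),1))
E
```

```text
D len 47.5 w 29.5 30.3 mid [ 4.372e-01 -1.000e-04] d [ 0.037 -0.999] ang -87.9
C len 46.6 w 32.2 32.1 mid [ 0.5103 -0.0165] d [0.027 1.   ] ang 88.5
B len 47.0 w 31.9 32.0 mid [ 0.5891 -0.0204] d [ 0.153 -0.988] ang -81.2
A len 48.7 w 31.5 31.0 mid [ 0.6618 -0.0059] d [0.186 0.983] ang 79.3
```

```bash
cat >> h.py <<'E'
S=np.array([[.6362,.2424],[.5666,.2481],[.4967,.2538],[.4271,.2595]])
def pickpose(mid,ang,tilt=40,z=.0105,back=0.):
    a=np.radians(ang); d=np.array([np.cos(a),np.sin(a),0]); t=np.radians(tilt)
    R_=Rt(a,-t) if d[1]>0 else Rt(a+np.pi,t)
    p=np.array([*mid,0])-d*.019*np.sin(t); p[2]=z
    return p-R_.apply([0,0,1])*back,R_,d
def post_in_tool(mid,ang,s):
    """tip and axis in the tool frame, jaws having centred the post"""
    a=np.radians(ang); d=np.array([np.cos(a),np.sin(a),0]); R0=rot(s['eef_rot'])
    ax=R0.inv().apply(d); tip=R0.inv().apply(np.array([*mid,.016])-d*.056-np.array(s['eef_pos']))
    print('tip_t',np.round(tip*1e3,1),'ax_t',np.round(ax,3)); ax[1]=0; ax/=np.linalg.norm(ax); tip[1]=0
    return tip,ax
def placepose(tip,ax,sock,ztip,phi=np.radians(85.3)):
    # tilt t about tool y such that ax -> +z
    best=None
    for t in np.radians(np.arange(-120,120,.05)):
        v=Rt(phi,t).apply(ax)[2]
        if best is None or v>best[0]: best=(v,t)
    R_=Rt(phi,best[1]); print('tilt',np.degrees(best[1]))
    return np.array([*sock,ztip])-R_.apply(tip),R_
E
python3 - <<'E'
from h import *
p,R_,d=pickpose([.6618,-.0059],79.3,back=.09); print(p); go(p,R_)
E
```

```text
[0.67027344 0.0389444  0.079444  ]
MOVE 120.8 131.1 165.2 0.061 -0.702 0.195  rows>=3.9
```

Emit:
step_arm(targets="121 131 165 0.061 -0.702 0.195;121 131 165 0.061 -0.702 0.195;121 131 165 0.061 -0.702 0.195;121 131 165 0.061 -0.702 0.195;121 131 165 0.061 -0.702 0.195;121 131 165 0.061 -0.702 0.195", grip=60)

```text
time_s: 9.48
eef_pos: [0.6725, 0.0369, 0.08]
eef_rot: [0.218, 0.727, 0.596, -0.265]
wrist_force: [1.0, 0.3, 2.2]
opening: 0.6
```

```bash
python3 - <<'E'
from h import *
s=obs(); print(np.round(s['q'],3))
snap('wrist','w8');s=obs()
p,R_,d=pickpose([.6618,-.0059],79.3); go(p,R_)
E
```

```text
t 9.48 pos [0.6725 0.0369 0.08  ] rot [ 0.2176  0.7265  0.5956 -0.2648] F [1.  0.3 2.2] open 0.6
[ 0.165  0.795  1.215 -0.652  1.451  0.551]
t 9.52 pos [0.6748 0.0362 0.0848] rot [ 0.2193  0.728   0.5945 -0.2618] F [ 0.1 -1.5  0.7] open 0.599
MOVE 4.7 -4.9 92.9 -0.001 -0.001 -0.014  rows>=1.5
```

View pics/w8.png

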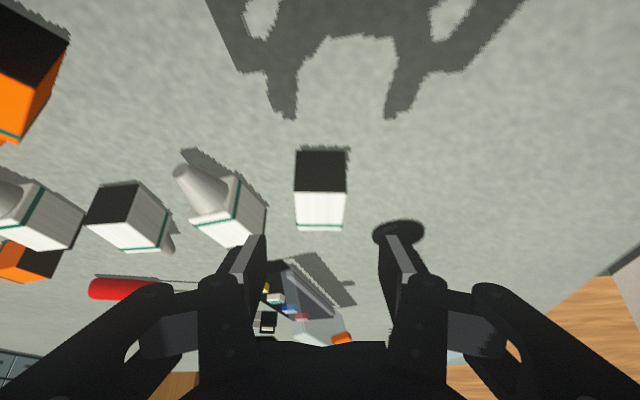

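Emit:
step_arm(targets="0 0 0 0 0 0;0 0 0 0 0 0")

```text
time_s: 9.78
eef_pos: [0.6756, 0.0362, 0.0874]
eef_rot: [0.22, 0.729, 0.594, -0.26]
wrist_force: [0.3, -0.7, 0.3]
opening: 0.602
```

```bash
python3 - <<'E'
from h import *
s=obs()
p,R_,d=pickpose([.6618,-.0059],79.3); go(p,R_)
E
```

```text
t 9.78 pos [0.6756 0.0362 0.0874] rot [ 0.2198  0.7288  0.594  -0.2602] F [ 0.3 -0.7  0.3] open 0.602
MOVE 6.1 -5.9 95.0 0.001 -0.003 -0.017  rows>=1.5
```

Emit:
step_arm(targets="6 -6 40 0 0 -0.017;6 -6 70 0 0 -0.017;6 -6 85 0 0 -0.017;6 -6 95 0 0 -0.017;6 -6 95 0 0 -0.017;6 -6 95 0 0 -0.017")

```text
time_s: 10.52
eef_pos: [0.6578, -0.0165, 0.0058]
eef_rot: [0.216, 0.722, 0.602, -0.265]
wrist_force: [0.1, 0.5, 0.7]
opening: 0.596
```

```bash
python3 - <<'E'
from h import *
s=obs()
p,R_,d=pickpose([.6618,-.0059],79.3); go(p,R_)
snap('wrist','w9');s=obs()
E
```

```text
t 10.52 pos [ 0.6578 -0.0165  0.0058] rot [ 0.2163  0.7219  0.6017 -0.2648] F [0.1 0.5 0.7] open 0.596
MOVE -3.9 1.9 -2.9 -0.003 -0.000 0.007  rows>=0.1
t 10.58 pos [ 0.6578 -0.0164  0.0057] rot [ 0.2164  0.7218  0.6017 -0.2648] F [1.  0.5 0.5] open 0.598
```

View pics/w9.png

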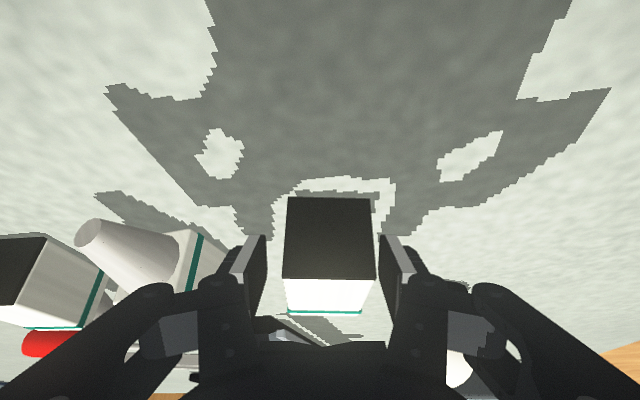

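Emit:
step_arm(targets="-4 2 -3 0 0 0.007;-4 2 -3 0 0 0.007")

```text
time_s: 10.82
eef_pos: [0.6596, -0.0183, 0.0105]
eef_rot: [0.217, 0.724, 0.599, -0.264]
wrist_force: [-1.3, 0.1, -0.1]
opening: 0.596
```

Emit:
step_arm(targets="0 0 0 0 0 0;0 0 0 0 0 0;0 0 0 0 0 0;0 0 0 0 0 0", grip=0)

```text
time_s: 11.32
eef_pos: [0.659, -0.0183, 0.0099]
eef_rot: [0.217, 0.724, 0.599, -0.265]
wrist_force: [-0.1, 2.7, 3.6]
opening: 0.367
```

```bash
python3 - <<'E'
from h import *
s=obs()
tip,ax=post_in_tool([.6618,-.0059],79.3,s); np.savez('/tmp/grip.npz',tip=tip,ax=ax)
# lift relative: straight up 120 
R0=rot(s['eef_rot']); print(R0.inv().apply([0,0,100]))
p,R_=placepose(tip,ax,S[0],.10); print(p); 
s2=dict(s); s2['eef_pos']=np.array(s['eef_pos'])+[0,0,.1]; go(p,R_,s2)
E
```

```text
t 11.32 pos [ 0.659  -0.0183  0.0099] rot [ 0.2169  0.7239  0.5991 -0.2646] F [-0.1  2.7  3.6] open 0.367
tip_t [-37.1   0.6  23.1] ax_t [ 0.766 -0.002 -0.643]
[-64.29914898  -0.30476898 -76.58672572]
tilt 49.99999999999034
[0.63669973 0.24847834 0.14327301]
MOVE 176.2 -72.1 -191.2 0.007 1.569 -0.119  rows>=8.4
```

Emit:
step_arm(targets="-32 0 -38 0 0 0;-64 0 -77 0 0 0;0 -30 -130 0 0.18 -0.02;50 -50 -180 0 0.36 -0.04;112 -72 -268 0 0.54 -0.05;112 -72 -268 0 0.72 -0.07;112 -72 -268 0 0.9 -0.08;112 -72 -268 0.005 1.08 -0.09")

```text
time_s: 12.32
eef_pos: [0.6367, 0.2506, 0.1439]
eef_rot: [-0.137, 0.73, 0.656, 0.137]
wrist_force: [-0.7, -1.5, -4.0]
opening: 0.364
```

Emit:
step_arm(targets="0 0 0 0 0.16 0;0 0 0 0 0.32 0;0 0 0 0 0.46 0;0 0 0 0 0.46 0;0 0 0 0 0.46 0")

```text
time_s: 12.95
eef_pos: [0.637, 0.2485, 0.1428]
eef_rot: [-0.28, 0.682, 0.607, 0.297]
wrist_force: [0.1, 0.3, -1.5]
opening: 0.366
```

```bash
python3 - <<'E'
from h import *
s=obs(); print(np.round(s['q'],3))
g=np.load('/tmp/grip.npz'); p,R_=placepose(g['tip'],g['ax'],S[0],.07); go(p,R_)
snap('wrist','w10');snap('scene','s10');s=obs()
E
```

```text
t 12.95 pos [0.637  0.2485 0.1428] rot [-0.2804  0.6816  0.6073  0.2965] F [ 0.1  0.3 -1.5] open 0.366
[-0.173  0.504  1.617  0.889  1.274 -0.447]
tilt 49.99999999999034
MOVE -22.0 0.3 19.7 0.003 0.032 -0.032  rows>=0.5
t 13.05 pos [0.6373 0.2493 0.1439] rot [-0.2802  0.6808  0.608   0.2973] F [-0.2 -0.9 -1.9] open 0.373
```

View pics/w10.png

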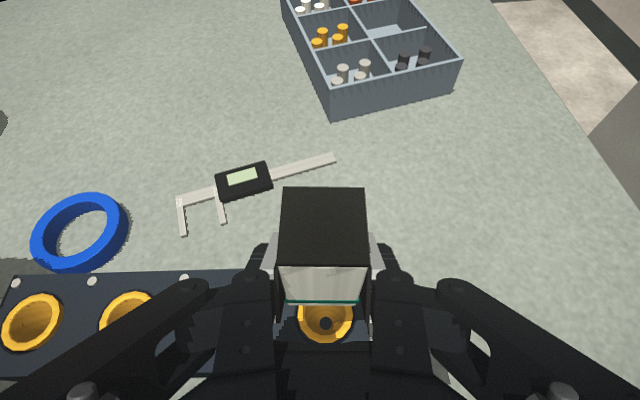

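View pics/s10.png

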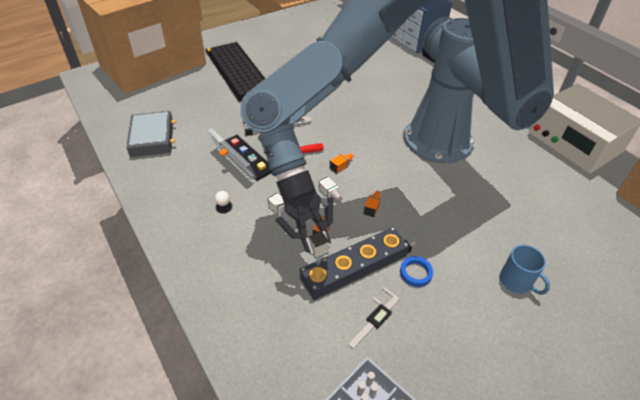

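```bash
python3 - <<'E'
from h import *
g=np.load('/tmp/grip.npz')
for z in [.07,.04,.018,.015]: p,R_=placepose(g['tip'],g['ax'],S[0],z); go(p,R_)
E
```

```text
tilt 49.99999999999034
MOVE -23.4 0.1 19.7 0.003 0.031 -0.029  rows>=0.5
tilt 49.99999999999034
MOVE -45.8 0.7 39.7 0.003 0.031 -0.029  rows>=1.0
tilt 49.99999999999034
MOVE -62.2 1.1 54.4 0.003 0.031 -0.029  rows>=1.3
tilt 49.99999999999034
MOVE -64.4 1.2 56.4 0.003 0.031 -0.029  rows>=1.4
```

Emit:
step_arm(targets="-23.4 0 19.7 0.003 0.031 -0.029;-35 0.4 30 0.003 0.031 -0.029;-45.8 0.7 39.7 0.003 0.031 -0.029;-54 0.9 47 0.003 0.031 -0.029;-58 1 51 0.003 0.031 -0.029;-58 1 51 0.003 0.031 -0.029")

```text
time_s: 13.8
eef_pos: [0.6362, 0.2482, 0.0656]
eef_rot: [-0.287, 0.667, 0.613, 0.311]
wrist_force: [-0.2, 0.7, -2.2]
opening: 0.366
```

```bash
python3 - <<'E'
from h import *
s=obs()
g=np.load('/tmp/grip.npz')
R0=rot(s['eef_rot']); print('tip',np.array(s['eef_pos'])+R0.apply(g['tip']),S[0],'ax',R0.apply(g['ax']))
for z in [.018,.015]: p,R_=placepose(g['tip'],g['ax'],S[0],z); go(p,R_)
E
```

```text
t 13.8 pos [0.6362 0.2482 0.0656] rot [-0.2873  0.6672  0.6127  0.3111] F [-0.2  0.7 -2.2] open 0.366
tip [0.63561838 0.24216593 0.0223227 ] [0.6362 0.2424] ax [ 0.00199004 -0.00231171  0.99999535]
tilt 49.99999999999034
MOVE -3.1 0.5 3.1 0.000 -0.002 -0.003  rows>=0.1
tilt 49.99999999999034
MOVE -5.4 0.5 5.0 0.000 -0.002 -0.003  rows>=0.1
```

Emit:
step_arm(targets="-2 0.5 2 0 0 0;-4 0.5 4 0 0 0;-4.5 0.5 4.2 0 0 0;-4.5 0.5 4.2 0 0 0")

```text
time_s: 14.3
eef_pos: [0.6371, 0.2483, 0.0604]
eef_rot: [-0.287, 0.667, 0.613, 0.312]
wrist_force: [-2.2, -2.9, 4.2]
opening: 0.36
```

```bash
python3 - <<'E'
from h import *
s=obs()
g=np.load('/tmp/grip.npz')
R0=rot(s['eef_rot']); print('tip',np.array(s['eef_pos'])+R0.apply(g['tip']),S[0],'ax',R0.apply(g['ax']))
E
```

```text
t 14.3 pos [0.6371 0.2483 0.0604] rot [-0.2871  0.667   0.6129  0.3116] F [-2.2 -2.9  4.2] open 0.36
tip [0.63654514 0.24231421 0.01709837] [0.6362 0.2424] ax [ 8.21363208e-04 -2.80700842e-03  9.99995723e-01]
```

Contact is beginning near home. I'll release and retreat along the tool axis.

Emit:
step_arm(targets="0 0 0 0 0 0;0 0 0 0 0 0;0 0 -20 0 0 0;0 0 -60 0 0 0;0 0 -90 0 0 0;0 0 -90 0 0 0", grip=60)

```text
time_s: 15.05
eef_pos: [0.6331, 0.1768, 0.1198]
eef_rot: [-0.285, 0.668, 0.613, 0.313]
wrist_force: [-0.4, 0.6, 0.0]
opening: 0.6
```

```bash
cat >> h.py <<'E'
E
python3 - <<'E'
from h import *
s=obs()
c=snap('wrist','w11');c2=snap('scene','s11')
im=cv2.imread('pics/s11.png'); cv2.imwrite('pics/s11z.png',cv2.resize(im[190:310,270:430],None,fx=5,fy=5,interpolation=cv2.INTER_CUBIC)[:600])
# expected head corners
print(proj(c,[[S[0][0],S[0][1],.0985],[S[0][0],S[0][1],.048]]),proj(c2,[[S[0][0],S[0][1],.0985]]))
E
```

```text
t 15.05 pos [0.6331 0.1768 0.1198] rot [-0.2848  0.6677  0.6126  0.3127] F [-0.4  0.6  0. ] open 0.6
[[316.67677267 168.04961951]
 [317.34816471 209.85301833]] [[317.91284996 261.12570445]]
```

View pics/w11.png

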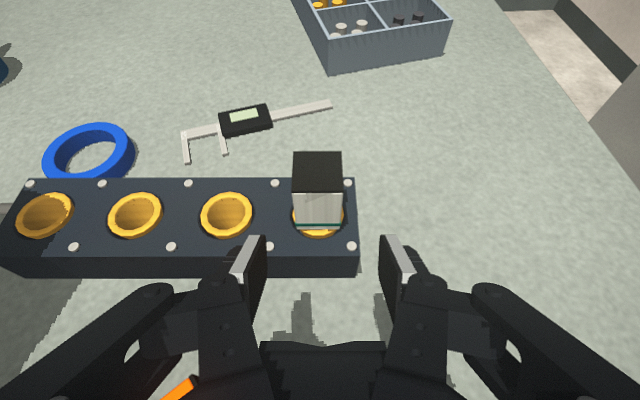

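View pics/s11z.png

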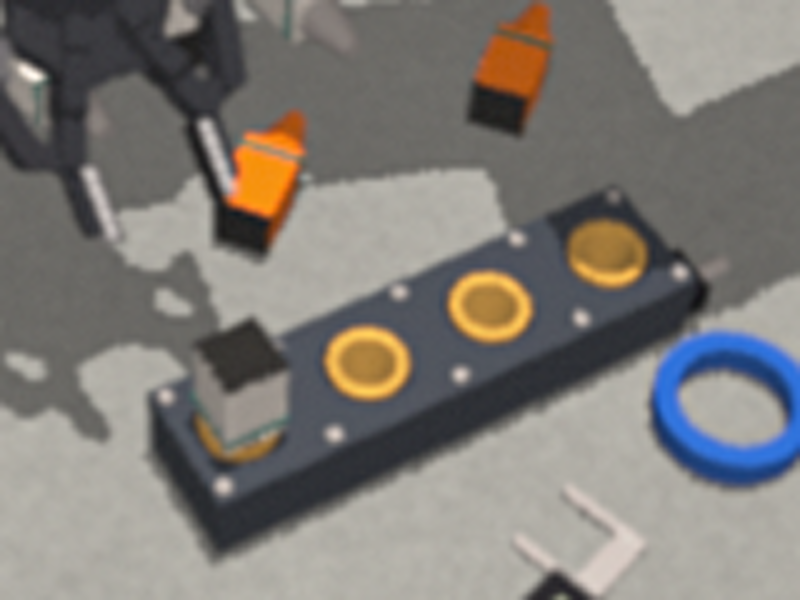

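```bash
python3 - <<'E'
from h import *
p,R_,d=pickpose([.5891,-.0204],-81.2,back=.12); print(p); go(p,R_)
E
```

```text
[ 0.59903208 -0.08455732  0.10242533]
MOVE -181.9 -9.7 -193.8 0.168 -0.175 -0.170  rows>=4.3
```

Emit:
step_arm(targets="-182 -10 -194 0.168 -0.175 -0.17;-182 -10 -194 0.168 -0.175 -0.17;-182 -10 -194 0.168 -0.175 -0.17;-182 -10 -194 0.168 -0.175 -0.17;-182 -10 -194 0.168 -0.175 -0.17;-182 -10 -194 0.168 -0.175 -0.17;-182 -10 -194 0.168 -0.175 -0.17")

```text
time_s: 16.02
eef_pos: [0.5985, -0.082, 0.1018]
eef_rot: [-0.261, 0.61, 0.714, 0.223]
wrist_force: [-0.2, 0.3, -0.3]
opening: 0.602
```

```bash
python3 - <<'E'
from h import *
s=obs(); print(np.round(s['q'],3))
c=snap('wrist','w12')
p,R_,d=pickpose([.5891,-.0204],-81.2); go(p,R_)
# expected corners of B's top face
m=np.array([.5891,-.0204]); n=np.array([-d[1],d[0]])
P=[[*(m+a*.024*d[:2]+b*.016*n),.032] for a,b in [(-1,-1),(-1,1),(1,1),(1,-1)]]; print(np.round(proj(c,P)))
E
```

```text
t 16.02 pos [ 0.5985 -0.082   0.1018] rot [-0.261   0.6104  0.714   0.2226] F [-0.2  0.3 -0.3] open 0.602
[-0.595  0.654  1.401  0.49   1.604 -0.867]
MOVE -2.0 0.3 117.9 -0.003 -0.002 0.002  rows>=1.9
[[301. 162.]
 [343. 162.]
 [344. 222.]
 [299. 222.]]
```

View pics/w12.png

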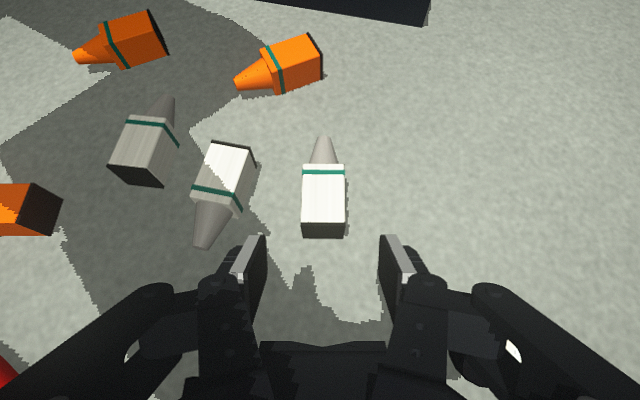

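Emit:
step_arm(targets="-2 0 55 0 0 0;-2 0 85 0 0 0;-2 0 106 0 0 0;-2 0 116 0 0 0;-2 0 117 0 0 0;-2 0 117 0 0 0")

```text
time_s: 16.82
eef_pos: [0.5883, -0.0122, 0.0121]
eef_rot: [-0.259, 0.611, 0.714, 0.223]
wrist_force: [0.4, -0.1, -0.2]
opening: 0.597
```

```bash
python3 - <<'E'
from h import *
s=obs()
p,R_,d=pickpose([.5891,-.0204],-81.2); go(p,R_)
E
```

```text
t 16.82 pos [ 0.5883 -0.0122  0.0121] rot [-0.2591  0.6112  0.7138  0.2229] F [ 0.4 -0.1 -0.2] open 0.597
MOVE 2.0 -0.5 3.8 0.001 0.000 0.001  rows>=0.1
```

Emit:
step_arm(targets="2 -0.5 3 0 0 0;2 -0.5 3 0 0 0")

```text
time_s: 17.08
eef_pos: [0.5865, -0.0082, 0.0106]
eef_rot: [-0.26, 0.611, 0.714, 0.223]
wrist_force: [0.5, 0.7, 0.3]
opening: 0.598
```

Emit:
step_arm(targets="0 0 0 0 0 0;0 0 0 0 0 0;0 0 0 0 0 0;0 0 0 0 0 0", grip=0)

```text
time_s: 17.58
eef_pos: [0.5868, -0.0085, 0.0106]
eef_rot: [-0.26, 0.611, 0.714, 0.223]
wrist_force: [0.5, -3.1, 3.8]
opening: 0.366
```

```bash
python3 - <<'E'
from h import *
s=obs()
tip,ax=post_in_tool([.5891,-.0204],-81.2,s); np.savez('/tmp/grip.npz',tip=tip,ax=ax)
R0=rot(s['eef_rot']); print(R0.inv().apply([0,0,100]))
p,R_=placepose(tip,ax,S[1],.10); print(p); go(p,R_)
E
```

```text
t 17.58 pos [ 0.5868 -0.0085  0.0106] rot [-0.2596  0.6112  0.7137  0.2228] F [ 0.5 -3.1  3.8] open 0.366
tip_t [37.   0.5 24.1] ax_t [-0.766 -0.001 -0.643]
[ 6.42978306e+01  6.41532901e-02 -7.65884121e+01]
tilt -50.00000000000398
[0.56616081 0.24275809 0.14384102]
MOVE 278.2 18.3 59.6 0.024 -1.563 0.261  rows>=8.5
```

Emit:
step_arm(targets="32 0 -38 0 0 0;64 0 -77 0 0 0;110 5 -70 0 -0.18 0.03;160 10 -30 0.005 -0.36 0.06;215 14 10 0.01 -0.54 0.09;278 18 60 0.012 -0.72 0.12;278 18 60 0.014 -0.9 0.15;278 18 60 0.017 -1.08 0.18")

```text
time_s: 18.58
eef_pos: [0.5645, 0.2465, 0.1439]
eef_rot: [0.123, 0.694, 0.693, -0.152]
wrist_force: [0.5, -1.0, -1.5]
opening: 0.366
```

Emit:
step_arm(targets="0 0 0 0 -0.16 0;0 0 0 0 -0.32 0;0 0 0 0 -0.48 0;0 0 0 0 -0.48 0;0 0 0 0 -0.48 0;0 0 0 0 -0.48 0")

```text
time_s: 19.32
eef_pos: [0.5663, 0.2426, 0.1449]
eef_rot: [0.281, 0.64, 0.644, -0.311]
wrist_force: [0.7, -0.6, -1.1]
opening: 0.367
```

```bash
python3 - <<'E'
from h import *
s=obs(); print(np.round(s['q'],3))
g=np.load('/tmp/grip.npz')
for z in [.07,.04,.022]: p,R_=placepose(g['tip'],g['ax'],S[1],z); go(p,R_)
snap('wrist','w13')
E
```

```text
t 19.32 pos [0.5663 0.2426 0.1449] rot [ 0.2811  0.6404  0.6436 -0.311 ] F [ 0.7 -0.6 -1.1] open 0.367
[ 0.541  0.766  1.201 -0.693  1.711  0.632]
tilt -50.00000000000398
MOVE 23.7 1.1 20.0 0.026 -0.007 0.075  rows>=0.5
tilt -50.00000000000398
MOVE 46.5 2.3 39.5 0.026 -0.007 0.075  rows>=1.0
tilt -50.00000000000398
MOVE 60.2 3.0 51.2 0.026 -0.007 0.075  rows>=1.3
```

View pics/w13.png

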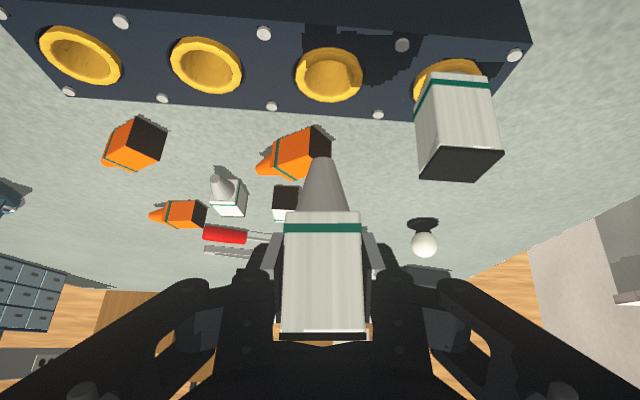

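Emit:
step_arm(targets="23.7 1.1 20 0.026 -0.007 0.075;23.7 1.1 20 0.026 -0.007 0.075;35 1.7 30 0.026 -0.007 0.075;46.5 2.3 39.5 0.026 -0.007 0.075;55 2.7 47 0.026 -0.007 0.075;60 3 51 0.026 -0.007 0.075;60 3 51 0.026 -0.007 0.075")

```text
time_s: 20.25
eef_pos: [0.565, 0.243, 0.0639]
eef_rot: [0.287, 0.665, 0.615, -0.313]
wrist_force: [-0.3, -0.5, -0.3]
opening: 0.363
```

```bash
cat >> h.py <<'E'
def chk(k,z=.017):
    s=obs(); g=np.load('/tmp/grip.npz'); R0=rot(s['eef_rot'])
    print('tip',np.round(np.array(s['eef_pos'])+R0.apply(g['tip']),4),S[k],'ax',np.round(R0.apply(g['ax']),3))
    p,R_=placepose(g['tip'],g['ax'],S[k],z); go(p,R_)
E
python3 -c "
from h import *
chk(1)"
```

```text
t 20.25 pos [0.565  0.243  0.0639] rot [ 0.2869  0.6651  0.6145 -0.3127] F [-0.3 -0.5 -0.3] open 0.363
tip [0.5653 0.2482 0.02  ] [0.5666 0.2481] ax [0.003 0.004 1.   ]
tilt -50.00000000000398
MOVE 2.2 1.2 2.0 -0.000 0.004 0.003  rows>=0.1
```

Emit:
step_arm(targets="1.2 0.6 1.1 0 0.004 0.003;2.2 0.8 2 0 0.004 0.003;2.2 0.8 2 0 0.004 0.003")

```text
time_s: 20.62
eef_pos: [0.566, 0.2428, 0.0617]
eef_rot: [0.286, 0.667, 0.614, -0.311]
wrist_force: [1.0, -1.6, -0.5]
opening: 0.361
```

Emit:
step_arm(targets="0 0 0 0 0 0;0 0 0 0 0 0;0 0 -20 0 0 0;0 0 -60 0 0 0;0 0 -90 0 0 0;0 0 -90 0 0 0;0 0 -90 0 0 0", grip=60)

```text
time_s: 21.5
eef_pos: [0.5712, 0.3113, 0.1187]
eef_rot: [0.286, 0.667, 0.614, -0.311]
wrist_force: [0.1, 0.3, -0.1]
opening: 0.596
```

```bash
python3 - <<'E'
from h import *
s=obs()
c=snap('wrist','w14')
print(proj(c,[[*S[1],.0985],[*S[1],.048],[*S[0],.0985]]))
p,R_,d=pickpose([.5103,-.0165],88.5,back=.12); print(p); go(p,R_)
E
```

```text
t 21.5 pos [0.5712 0.3113 0.1187] rot [ 0.2861  0.6666  0.6141 -0.3109] F [ 0.1  0.3 -0.1] open 0.596
[[322.39383616 245.14456941]
 [322.35060266 177.35278523]
 [427.33116719 245.01658728]]
[0.51199945 0.0483993  0.10242533]
MOVE -158.9 -37.1 214.3 -0.041 0.175 -0.039  rows>=4.3
```

View pics/w14.png

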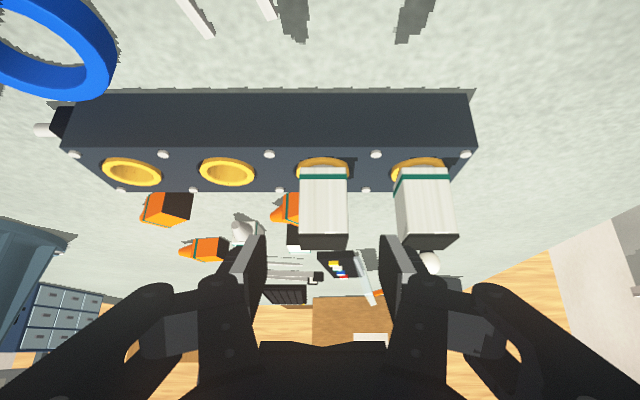

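Emit:
step_arm(targets="-38 0 -32 0 0 0;-77 0 -64 0 0 0;-110 -10 -10 0 0 0;-140 -20 50 0 0 0;-160 -30 110 0 0.1 0;-159 -37 170 -0.04 0.175 -0.039;-159 -37 214 -0.04 0.175 -0.039;-159 -37 214 -0.04 0.175 -0.039")

```text
time_s: 22.55
eef_pos: [0.5088, 0.0457, 0.1005]
eef_rot: [0.236, 0.674, 0.655, -0.248]
wrist_force: [-0.2, 0.5, 0.3]
opening: 0.603
```

Emit:
step_arm(targets="0 0 0 0 0 0")

```text
time_s: 22.68
eef_pos: [0.5129, 0.0492, 0.1035]
eef_rot: [0.238, 0.674, 0.655, -0.244]
wrist_force: [0.8, 1.0, 0.7]
opening: 0.599
```

```bash
cat >> h.py <<'E'
def expct(c,m,ang):
    a=np.radians(ang); d=np.array([np.cos(a),np.sin(a)]); n=np.array([-d[1],d[0]]); m=np.array(m)
    print('expected corners',np.round(proj(c,[[*(m+a_*.024*d+b*.016*n),.032] for a_,b in [(-1,-1),(-1,1),(1,1),(1,-1)]])).tolist())
E
python3 - <<'E'
from h import *
s=obs(); print(np.round(s['q'],3))
c=snap('wrist','w15')
p,R_,d=pickpose([.5103,-.0165],88.5); go(p,R_); expct(c,[.5103,-.0165],88.5)
E
```

```text
t 22.68 pos [0.5129 0.0492 0.1035] rot [ 0.2384  0.6738  0.6553 -0.2445] F [0.8 1.  0.7] open 0.599
[ 0.25   0.445  1.726 -0.701  1.278  0.594]
MOVE -0.3 -1.7 122.1 0.001 -0.001 -0.002  rows>=2.0
expected corners [[340.0, 216.0], [301.0, 216.0], [297.0, 181.0], [343.0, 181.0]]
```

View pics/w15.png

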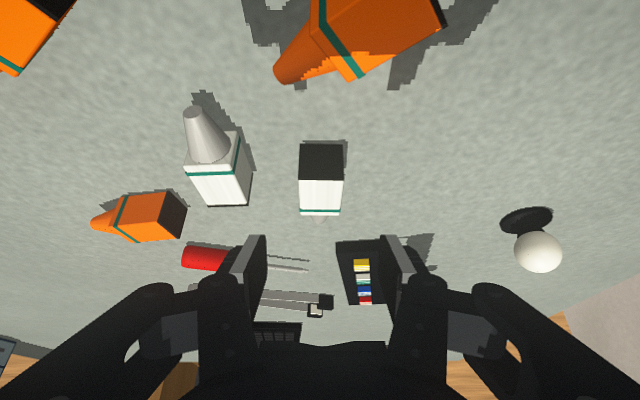

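Emit:
step_arm(targets="0 -1.7 55 0 0 0;0 -1.7 85 0 0 0;0 -1.7 106 0 0 0;0 -1.7 118 0 0 0;0 -1.7 120 0 0 0;0 -1.7 120 0 0 0")

```text
time_s: 23.48
eef_pos: [0.5099, -0.0271, 0.012]
eef_rot: [0.239, 0.674, 0.656, -0.244]
wrist_force: [-0.5, -0.3, 0.3]
opening: 0.596
```

```bash
python3 - <<'E'
from h import *
s=obs()
p,R_,d=pickpose([.5103,-.0165],88.5); go(p,R_)
E
```

```text
t 23.48 pos [ 0.5099 -0.0271  0.012 ] rot [ 0.239   0.6735  0.6556 -0.2438] F [-0.5 -0.3  0.3] open 0.596
MOVE -0.3 0.1 2.1 0.002 -0.001 -0.001  rows>=0.0
```

Emit:
step_arm(targets="0 0 1.7 0 0 0;0 0 1.7 0 0 0;0 0 1.7 0 0 0;0 0 1.7 0 0 0;0 0 1.7 0 0 0", grip=0)

```text
time_s: 24.1
eef_pos: [0.5099, -0.0283, 0.0108]
eef_rot: [0.239, 0.673, 0.656, -0.244]
wrist_force: [-0.3, 3.7, 6.9]
opening: 0.363
```

```bash
python3 - <<'E'
from h import *
s=obs()
tip,ax=post_in_tool([.5103,-.0165],88.5,s); np.savez('/tmp/grip.npz',tip=tip,ax=ax)
R0=rot(s['eef_rot']); print(R0.inv().apply([0,0,100]))
p,R_=placepose(tip,ax,S[2],.10); print(p); go(p,R_)
E
```

```text
t 24.1 pos [ 0.5099 -0.0283  0.0108] rot [ 0.2391  0.6735  0.6556 -0.2437] F [-0.3  3.7  6.9] open 0.363
tip_t [-37.2   0.1  24.4] ax_t [ 0.767  0.    -0.642]
[-64.18822555   0.25298578 -76.67990414]
tilt 50.04999999999035
[0.49712678 0.25899107 0.14419486]
MOVE 134.3 -19.8 -286.5 -0.003 1.570 0.062  rows>=8.4
```

Emit:
step_arm(targets="-32 0 -38 0 0 0;-64 0 -77 0 0 0;-10 -5 -130 0 0.18 0.01;50 -10 -190 0 0.36 0.02;100 -15 -245 0 0.54 0.03;134 -20 -286 0 0.72 0.04;134 -20 -286 0 0.9 0.05;134 -20 -286 0 1.08 0.06")

```text
time_s: 25.1
eef_pos: [0.4966, 0.2606, 0.1446]
eef_rot: [-0.127, 0.72, 0.666, 0.147]
wrist_force: [-0.4, -0.9, -2.5]
opening: 0.364
```

Emit:
step_arm(targets="0 0 0 0 0.16 0;0 0 0 0 0.32 0;0 0 0 0 0.48 0;0 0 0 0 0.49 0;0 0 0 0 0.49 0;0 0 0 0 0.49 0")

```text
time_s: 25.85
eef_pos: [0.4968, 0.2587, 0.144]
eef_rot: [-0.282, 0.665, 0.616, 0.314]
wrist_force: [-1.0, 1.9, -2.2]
opening: 0.362
```

```bash
python3 - <<'E'
from h import *
s=obs(); print(np.round(s['q'],3))
g=np.load('/tmp/grip.npz')
for z in [.07,.04,.020]: p,R_=placepose(g['tip'],g['ax'],S[2],z); go(p,R_)
snap('wrist','w16')
E
```

```text
t 25.85 pos [0.4968 0.2587 0.144 ] rot [-0.2823  0.6648  0.6162  0.314 ] F [-1.   1.9 -2.2] open 0.362
[-0.218  0.257  1.988  0.933  1.239 -0.625]
tilt 50.04999999999035
MOVE -22.6 -0.0 19.4 0.007 0.002 0.009  rows>=0.5
tilt 50.04999999999035
MOVE -45.6 -0.3 38.7 0.007 0.002 0.009  rows>=1.0
tilt 50.04999999999035
MOVE -60.9 -0.6 51.6 0.007 0.002 0.009  rows>=1.3
```

View pics/w16.png

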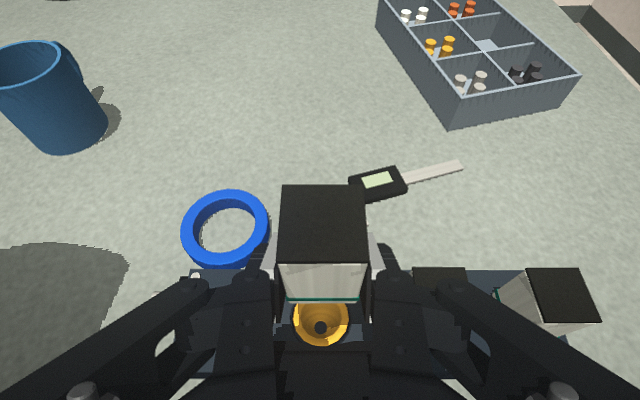

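```bash
python3 - <<'E'
from h import *
c=load('w16')
print(proj(c,[[*S[1],.0985],[*S[0],.0985],[*S[1],.046],[*S[2],.046]]))
snap('scene','s16')
im=cv2.imread('pics/s16.png'); cv2.imwrite('pics/s16z.png',cv2.resize(im[190:310,270:430],None,fx=5,fy=5,interpolation=cv2.INTER_CUBIC)[:600])
E
```

```text
[[442.73983143 291.59156146]
 [562.51836834 291.62067728]
 [419.50477447 315.2194542 ]
 [319.8744471  315.06465798]]
```

View pics/s16z.png

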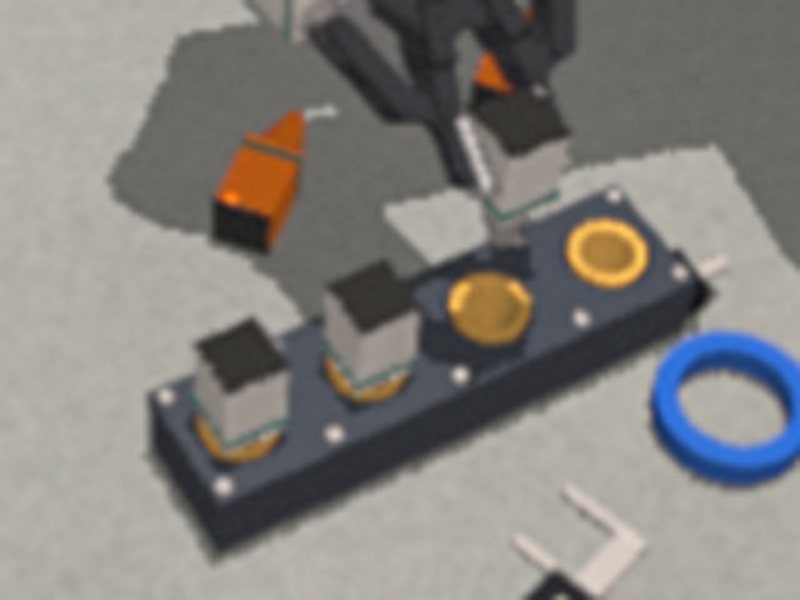

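Both placed posts are as predicted, and the third is above its socket. I'll lower it.

Emit:
step_arm(targets="-22.6 0 19.4 0.007 0.002 0.009;-22.6 0 19.4 0.007 0.002 0.009;-35 0 30 0.007 0.002 0.009;-45.6 -0.3 38.7 0.007 0.002 0.009;-55 -0.4 46.6 0.007 0.002 0.009;-60 -0.6 50.8 0.007 0.002 0.009;-60 -0.6 50.8 0.007 0.002 0.009")

```text
time_s: 26.82
eef_pos: [0.4965, 0.2585, 0.0642]
eef_rot: [-0.288, 0.667, 0.613, 0.311]
wrist_force: [-0.4, 0.2, -1.0]
opening: 0.37
```

```bash
python3 -c "
from h import *
chk(2)"
```

```text
t 26.82 pos [0.4965 0.2585 0.0642] rot [-0.288   0.667   0.6126  0.3113] F [-0.4  0.2 -1. ] open 0.37
tip [0.496  0.2535 0.02  ] [0.4967 0.2538] ax [ 0.003 -0.002  1.   ]
tilt 50.04999999999035
MOVE -2.0 0.6 2.3 -0.001 -0.002 -0.003  rows>=0.0
```

Emit:
step_arm(targets="-1 0.4 1.2 0 0 0;-2 0.6 2.3 0 0 0;-2 0.6 2.3 0 0 0")

```text
time_s: 27.2
eef_pos: [0.4972, 0.259, 0.0619]
eef_rot: [-0.288, 0.667, 0.613, 0.312]
wrist_force: [-1.6, -0.7, 0.7]
opening: 0.366
```

Emit:
step_arm(targets="0 0 0 0 0 0;0 0 0 0 0 0;0 0 -20 0 0 0;0 0 -60 0 0 0;0 0 -90 0 0 0;0 0 -90 0 0 0;0 0 -90 0 0 0", grip=60)

```text
time_s: 28.08
eef_pos: [0.4917, 0.1899, 0.1193]
eef_rot: [-0.287, 0.667, 0.613, 0.312]
wrist_force: [-0.0, -0.3, 0.4]
opening: 0.6
```

```bash
python3 - <<'E'
from h import *
s=obs()
p,R_,d=pickpose([.4372,-.0001],-87.9,back=.12); print(p); go(p,R_)
E
```

```text
t 28.08 pos [0.4917 0.1899 0.1193] rot [-0.2874  0.667   0.6127  0.3117] F [-0.  -0.3  0.4] open 0.6
[ 0.43957897 -0.06497795  0.10242533]
MOVE -178.5 -30.5 -187.5 0.085 -0.177 -0.086  rows>=4.2
```

Emit:
step_arm(targets="-178 -30 -187 0.085 -0.177 -0.086;-178 -30 -187 0.085 -0.177 -0.086;-178 -30 -187 0.085 -0.177 -0.086;-178 -30 -187 0.085 -0.177 -0.086;-178 -30 -187 0.085 -0.177 -0.086;-178 -30 -187 0.085 -0.177 -0.086;-178 -30 -187 0.085 -0.177 -0.086;-178 -30 -187 0.085 -0.177 -0.086")

```text
time_s: 29.08
eef_pos: [0.4403, -0.0625, 0.1024]
eef_rot: [-0.247, 0.651, 0.677, 0.237]
wrist_force: [-1.0, 0.4, -0.3]
opening: 0.603
```

```bash
python3 - <<'E'
from h import *
s=obs(); print(np.round(s['q'],3))
c=snap('wrist','w17'); snap('top','t17'); s=obs()
p,R_,d=pickpose([.4372,-.0001],-87.9); go(p,R_); expct(c,[.4372,-.0001],-87.9)
E
```

```text
t 29.08 pos [ 0.4403 -0.0625  0.1024] rot [-0.2472  0.6511  0.6773  0.237 ] F [-1.   0.4 -0.3] open 0.603
[-0.765  0.35   1.869  0.464  1.479 -0.982]
t 29.18 pos [ 0.4404 -0.063   0.1025] rot [-0.2469  0.6513  0.6772  0.2371] F [-0.4 -0.4  0. ] open 0.599
MOVE -1.6 -0.6 118.9 -0.002 -0.001 0.002  rows>=1.9
expected corners [[300.0, 162.0], [341.0, 162.0], [343.0, 222.0], [298.0, 222.0]]
```

View pics/w17.png

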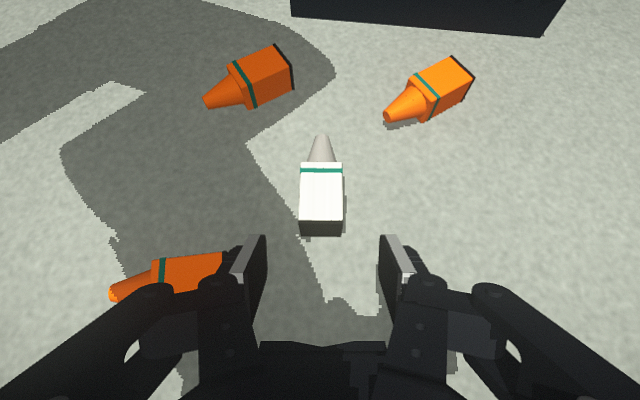

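View pics/t17.png

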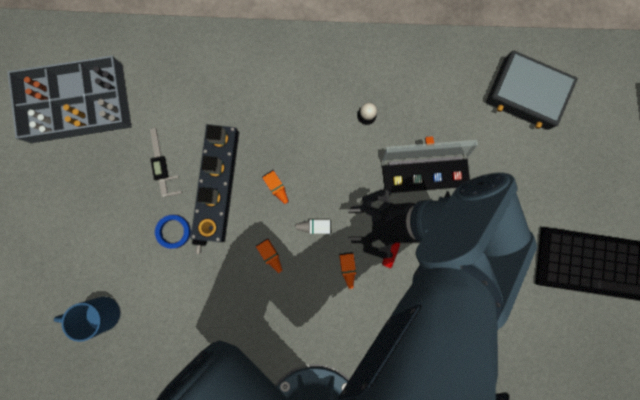

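Emit:
step_arm(targets="-1.6 -0.6 55 0 0 0;-1.6 -0.6 85 0 0 0;-1.6 -0.6 106 0 0 0;-1.6 -0.6 116 0 0 0;-1.6 -0.6 118 0 0 0;-1.6 -0.6 118 0 0 0")

```text
time_s: 29.92
eef_pos: [0.4375, 0.0099, 0.0115]
eef_rot: [-0.246, 0.652, 0.677, 0.237]
wrist_force: [0.1, 1.0, -0.6]
opening: 0.597
```

```bash
python3 - <<'E'
from h import *
s=obs()
p,R_,d=pickpose([.4372,-.0001],-87.9); go(p,R_)
E
```

```text
t 29.92 pos [0.4375 0.0099 0.0115] rot [-0.246   0.6519  0.6769  0.2373] F [ 0.1  1.  -0.6] open 0.597
MOVE 1.1 -0.7 2.2 -0.000 0.000 0.001  rows>=0.0
```

Emit:
step_arm(targets="1 -0.7 1.8 0 0 0;1 -0.7 1.8 0 0 0;1 -0.7 1.8 0 0 0;1 -0.7 1.8 0 0 0;1 -0.7 1.8 0 0 0", grip=0)

```text
time_s: 30.55
eef_pos: [0.4367, 0.0118, 0.0109]
eef_rot: [-0.246, 0.652, 0.677, 0.238]
wrist_force: [-0.1, -2.2, 6.5]
opening: 0.359
```

```bash
python3 - <<'E'
from h import *
s=obs()
tip,ax=post_in_tool([.4372,-.0001],-87.9,s); np.savez('/tmp/grip.npz',tip=tip,ax=ax)
p,R_=placepose(tip,ax,S[3],.10); print(p); go(p,R_)
E
```

```text
t 30.55 pos [0.4367 0.0118 0.0109] rot [-0.2461  0.652   0.6767  0.2375] F [-0.1 -2.2  6.5] open 0.359
tip_t [37.1  0.  24.5] ax_t [-0.766 -0.    -0.643]
tilt -50.00000000000398
[0.42668133 0.2544076  0.14413778]
MOVE 271.7 -1.0 54.0 0.012 -1.569 0.132  rows>=8.4
```

Emit:
step_arm(targets="32 0 -38 0 0 0;64 0 -77 0 0 0;110 0 -70 0 -0.18 0.015;160 0 -30 0 -0.36 0.03;215 0 10 0 -0.54 0.045;272 -1 54 0.01 -0.72 0.06;272 -1 54 0.01 -0.9 0.075;272 -1 54 0.01 -1.08 0.09")

```text
time_s: 31.55
eef_pos: [0.426, 0.2579, 0.1449]
eef_rot: [0.093, 0.71, 0.688, -0.115]
wrist_force: [-0.8, -1.4, -2.5]
opening: 0.364
```

Emit:
step_arm(targets="0 0 0 0 -0.16 0;0 0 0 0 -0.32 0;0 0 0 0 -0.48 0;0 0 0 0 -0.49 0;0 0 0 0 -0.49 0;0 0 0 0 -0.49 0")

```text
time_s: 32.3
eef_pos: [0.4267, 0.2547, 0.145]
eef_rot: [0.254, 0.663, 0.645, -0.282]
wrist_force: [-0.4, 0.6, -1.5]
opening: 0.362
```

```bash
python3 - <<'E'
from h import *
s=obs(); print(np.round(s['q'],3))
g=np.load('/tmp/grip.npz')
for z in [.07,.04,.020]: p,R_=placepose(g['tip'],g['ax'],S[3],z); go(p,R_)
snap('wrist','w18')
E
```

```text
t 32.3 pos [0.4267 0.2547 0.145 ] rot [ 0.254   0.6633  0.6447 -0.2825] F [-0.4  0.6 -1.5] open 0.362
[ 0.643  0.542  1.517 -0.563  1.642  0.796]
tilt -50.00000000000398
MOVE 21.4 0.8 22.1 0.013 -0.093 0.049  rows>=0.6
tilt -50.00000000000398
MOVE 42.5 1.6 43.5 0.013 -0.093 0.049  rows>=1.0
tilt -50.00000000000398
MOVE 56.5 2.2 57.7 0.013 -0.093 0.049  rows>=1.3
```

View pics/w18.png

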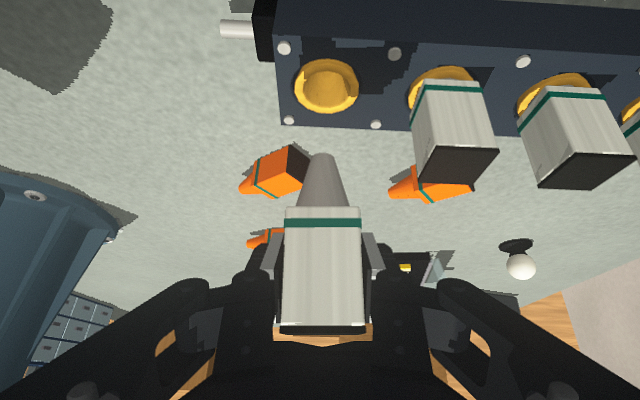

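Emit:
step_arm(targets="21.4 0.8 22 0.013 -0.093 0.049;21.4 0.8 22 0.013 -0.093 0.049;32 1.2 33 0.013 -0.093 0.049;42.5 1.6 43.5 0.013 -0.093 0.049;50 2 51 0.013 -0.093 0.049;55.8 2.2 57 0.013 -0.093 0.049;55.8 2.2 57 0.013 -0.093 0.049")

```text
time_s: 33.22
eef_pos: [0.426, 0.2544, 0.0637]
eef_rot: [0.287, 0.666, 0.614, -0.312]
wrist_force: [-1.0, -0.1, -1.5]
opening: 0.364
```

```bash
python3 -c "
from h import *
chk(3)"
```

```text
t 33.22 pos [0.426  0.2544 0.0637] rot [ 0.2868  0.6655  0.6142 -0.3124] F [-1.  -0.1 -1.5] open 0.364
tip [0.4263 0.2593 0.0196] [0.4271 0.2595] ax [0.002 0.003 1.   ]
tilt -50.00000000000398
MOVE 2.0 0.7 1.6 -0.001 0.003 0.002  rows>=0.0
```

Emit:
step_arm(targets="1 0.4 0.8 0 0.003 0.002;2 0.7 1.7 0 0.003 0.002;2 0.7 1.7 0 0.003 0.002")

```text
time_s: 33.6
eef_pos: [0.4263, 0.2542, 0.062]
eef_rot: [0.286, 0.667, 0.614, -0.312]
wrist_force: [-3.5, -2.9, 2.5]
opening: 0.364
```

Emit:
step_arm(targets="0 0 0 0 0 0;0 0 0 0 0 0;0 0 -20 0 0 0;0 0 -60 0 0 0;0 0 -90 0 0 0;0 0 -90 0 0 0;0 0 -90 0 0 0", grip=60)

```text
time_s: 34.48
eef_pos: [0.4321, 0.323, 0.1189]
eef_rot: [0.286, 0.667, 0.614, -0.311]
wrist_force: [0.4, 0.3, -0.7]
opening: 0.602
```

```bash
python3 - <<'E'
from h import *
s=obs(); c=snap('wrist','w19'); print(proj(c,[[*S[i],.0985] for i in range(4)]))
go([.5,.17,.30],Rt(np.radians(85.3)))
R0=rot(s['eef_rot']); print(R0.inv().apply([0,0,100]))
E
```

```text
t 34.48 pos [0.4321 0.323  0.1189] rot [ 0.2862  0.6665  0.6141 -0.311 ] F [ 0.4  0.3 -0.7] open 0.602
[[633.94204158 244.24246374]
 [531.13092283 244.58941089]
 [426.54816555 244.83342288]
 [321.79707292 244.9524942 ]]
MOVE -233.1 80.2 -4.4 -0.001 0.874 0.000  rows>=4.7
[-7.66101267e+01 -4.84531470e-02 -6.42719701e+01]
```

View pics/w19.png

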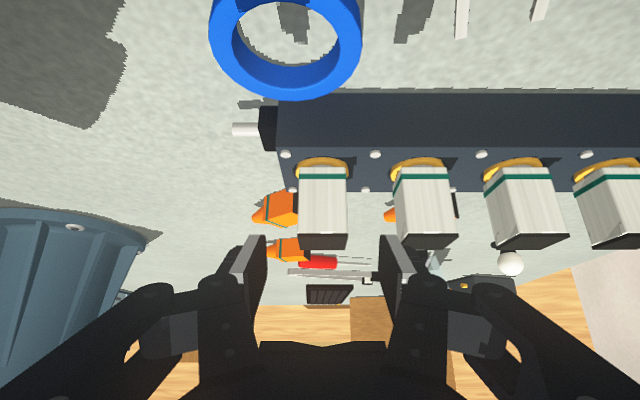

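Emit:
step_arm(targets="-48 0 -40 0 0 0;-96 0 -80 0 0 0;-140 30 -80 0 0.18 0;-180 60 -60 0 0.36 0;-220 80 -30 0 0.54 0;-233 80 -4 0 0.72 0;-233 80 -4 0 0.874 0;-233 80 -4 0 0.874 0")

```text
time_s: 35.52
eef_pos: [0.4997, 0.1672, 0.3]
eef_rot: [-0.001, 0.738, 0.675, 0.0]
wrist_force: [0.3, -0.0, 0.7]
opening: 0.596
```

Emit:
step_arm(targets="0 0 0 0 0 0;0 0 0 0 0 0")

```text
time_s: 35.78
eef_pos: [0.4997, 0.1714, 0.2996]
eef_rot: [-0.001, 0.735, 0.678, -0.0]
wrist_force: [0.1, -0.6, -0.8]
opening: 0.601
```

```bash
python3 - <<'E'
from h import *
s=obs(); c=snap('wrist','w20'); print(proj(c,[[*S[i],.0985] for i in range(4)]))
E
```

```text
t 35.78 pos [0.4997 0.1714 0.2996] rot [-6.000e-04  7.349e-01  6.781e-01 -5.000e-04] F [ 0.1 -0.6 -0.8] open 0.601
[[454.15807396  84.69854079]
 [383.23711213  84.49527591]
 [311.84252981  84.42421124]
 [240.79617302  84.43404133]]
```

View pics/w20.png

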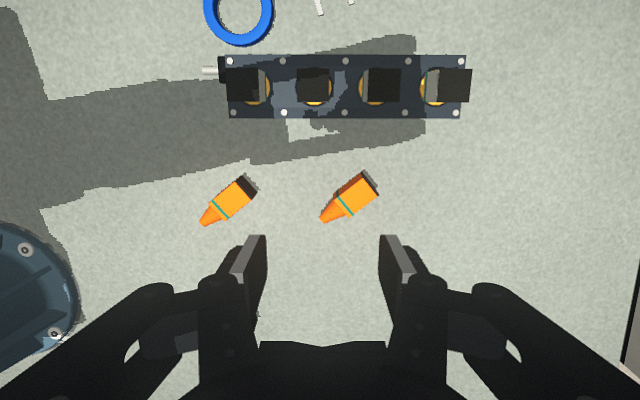

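```bash
python3 - <<'E'
from h import *
go([.5535,-.183,.09],Rt(.111))
E
```

```text
MOVE -349.2 82.2 209.5 -0.001 0.001 1.380  rows>=7.4
```

Emit:
step_arm(targets="-349 82 150 0 0 1.38;-349 82 150 0 0 1.38;-349 82 150 0 0 1.38;-349 82 150 0 0 1.38;-349 82 150 0 0 1.38;-349 82 180 0 0 1.38;-349 82 209.5 0 0 1.38;-349 82 209.5 0 0 1.38", grip=40)

```text
time_s: 36.83
eef_pos: [0.5502, -0.183, 0.0845]
eef_rot: [-0.003, 0.999, 0.052, -0.004]
wrist_force: [-0.2, 0.2, 1.0]
opening: 0.401
```

Emit:
step_arm(targets="0 0 0 0 0 0;0 0 0 0 0 0")

```text
time_s: 37.08
eef_pos: [0.5539, -0.1832, 0.0908]
eef_rot: [-0.0, 0.998, 0.056, 0.0]
wrist_force: [0.6, 0.7, 0.2]
opening: 0.402
```

```bash
cat >> h.py <<'E'
def tiles(c,roi=(0,60,640,300)):
    for nm,lo,hi in [('y',(22,100,80),(35,255,255)),('b',(105,120,80),(125,255,255)),('r',(0,120,80),(6,255,255)),('g',(70,40,60),(95,255,255))]:
      ms=[m for ce,st,m in blobs(c,lo,hi,20,roi)]
      if ms:
        pts=np.concatenate([np.argwhere(m)[:,::-1] for m in ms]).astype(np.float32); r=cv2.minAreaRect(pts)
        print(nm,np.round(r[0],1),np.round(r[1],1),round(r[2],1),np.round(onz(c,[r[0]],.021)[0],4))
E
python3 - <<'E'
from h import *
s=obs(); c=snap('wrist','w21'); tiles(c); print(proj(c,[.5535,-.183,.021])); s=obs()
E
```

```text
t 37.08 pos [ 0.5539 -0.1832  0.0908] rot [-4.000e-04  9.984e-01  5.570e-02  5.000e-04] F [0.6 0.7 0.2] open 0.402
y [321.5 204. ] [30. 27.] 90.0 [ 0.5552 -0.1825  0.021 ]
b [461.5 204.5] [29. 33.] 90.0 [ 0.5652 -0.2756  0.021 ]
r [530.5 204.5] [29. 37.] 90.0 [ 0.5704 -0.3217  0.021 ]
g [393. 207.] [20.6 27.2] 3.2 [ 0.5584 -0.2303  0.021 ]
[[321.90843237 206.47930122]]
t 37.12 pos [ 0.5539 -0.1833  0.0911] rot [-3.000e-04  9.985e-01  5.560e-02  7.000e-04] F [-0.1 -0.5  0.2] open 0.4
```

View pics/w21.png

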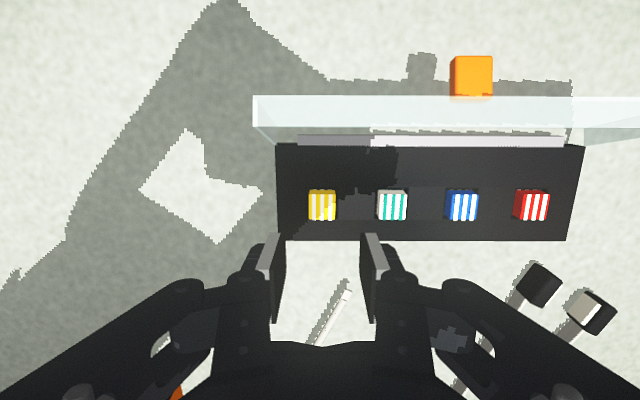

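```bash
python3 - <<'E'
from h import *
go([.5545,-.1828,.0155],Rt(.111))
E
```

```text
MOVE 0.5 -0.4 75.6 -0.001 -0.001 0.000  rows>=1.2
```

Emit:
step_arm(targets="0.5 -0.4 35 0 0 0;0.5 -0.4 58 0 0 0;0.5 -0.4 70 0 0 0;0.5 -0.4 74 0 0 0;0.5 -0.4 74.5 0 0 0")

```text
time_s: 37.75
eef_pos: [0.5541, -0.1835, 0.0166]
eef_rot: [-0.0, 0.999, 0.054, 0.001]
wrist_force: [0.3, -0.9, 0.2]
opening: 0.401
```

Emit:
step_arm(targets="0 0 0.5 0 0 0;0 0 0.5 0 0 0;0 0 0.5 0 0 0;0 0 0.5 0 0 0", grip=0)

```text
time_s: 38.25
eef_pos: [0.5544, -0.1838, 0.0166]
eef_rot: [-0.0, 0.999, 0.054, 0.001]
wrist_force: [-0.8, 1.0, 6.1]
opening: 0.184
```

```bash
python3 - <<'E'
from h import *
s=obs(); c=snap('wrist','w22'); 
E
```

```text
t 38.25 pos [ 0.5544 -0.1838  0.0166] rot [-2.000e-04  9.985e-01  5.420e-02  1.000e-03] F [-0.8  1.   6.1] open 0.184
```

View pics/w22.png

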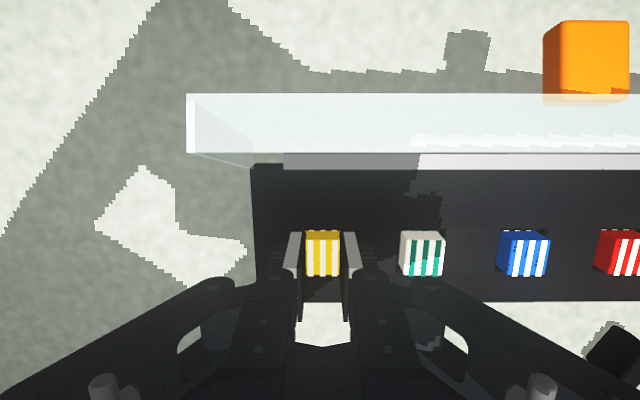

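```bash
python3 - <<'E'
from h import *
for z in [.16,.107]: go([*S[0],z],Rt(.111))
E
```

```text
MOVE 127.7 -414.9 -143.0 -0.000 -0.002 -0.003  rows>=7.3
MOVE 127.6 -414.9 -90.0 -0.000 -0.002 -0.003  rows>=7.1
```

Emit:
step_arm(targets="0 0 -50 0 0 0;0 0 -110 0 0 0;10 -40 -143 0 0 0;28 -100 -143 0 0 0;46 -160 -143 0 0 0;64 -215 -143 0 0 0;82 -272 -143 0 0 0;100 -328 -143 0 0 0")

```text
time_s: 39.3
eef_pos: [0.6176, 0.1553, 0.1591]
eef_rot: [-0.001, 0.999, 0.054, 0.0]
wrist_force: [0.8, -0.5, 1.5]
opening: 0.179
```

Emit:
step_arm(targets="14 -45 0 0 0 0;27.6 -87 0 0 0 0;27.6 -87 0 0 0 0;27.6 -87 0 0 0 0;27.6 -87 0 0 0 0")

```text
time_s: 39.92
eef_pos: [0.6355, 0.2414, 0.159]
eef_rot: [-0.001, 0.999, 0.053, -0.0]
wrist_force: [0.3, 0.1, 0.7]
opening: 0.179
```

```bash
python3 - <<'E'
from h import *
s=obs(); print(np.round(s['q'],3))
for z in [.12,.107]: go([*S[0],z],Rt(.111))
c=snap('wrist','w23'); print(proj(c,[[*S[0],.0985]]))
E
```

```text
t 39.92 pos [0.6355 0.2414 0.159 ] rot [-6.000e-04  9.986e-01  5.350e-02 -1.000e-04] F [0.3 0.1 0.7] open 0.179
[1.880e-01 4.720e-01 1.382e+00 1.000e-03 1.288e+00 1.652e+00]
MOVE 0.8 -0.8 39.0 -0.001 0.000 -0.004  rows>=0.6
MOVE 0.8 -0.8 52.0 -0.001 0.000 -0.004  rows>=0.8
[[320.97273659 209.07803931]]
```

View pics/w23.png

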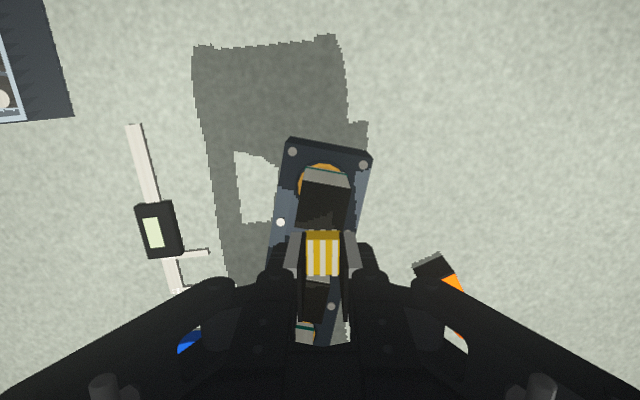

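Emit:
step_arm(targets="0.8 -0.8 25 0 0 0;0.8 -0.8 40 0 0 0;0.8 -0.8 48 0 0 0;0.8 -0.8 51 0 0 0;0.8 -0.8 51.5 0 0 0;0.8 -0.8 51.5 0 0 0")

```text
time_s: 40.72
eef_pos: [0.6366, 0.2439, 0.1082]
eef_rot: [-0.001, 0.999, 0.054, 0.001]
wrist_force: [-0.1, -0.2, -0.8]
opening: 0.175
```

Emit:
step_arm(targets="0 1.3 1 0 0 0;0 1.3 1.6 0 0 0;0 1.3 1.6 0 0 0")

```text
time_s: 41.1
eef_pos: [0.6363, 0.2425, 0.1059]
eef_rot: [-0.001, 0.999, 0.054, 0.0]
wrist_force: [-0.1, 0.2, 0.3]
opening: 0.179
```

Emit:
step_arm(targets="0 0 0.8 0 0 0;0 0 1.4 0 0 0")

```text
time_s: 41.35
eef_pos: [0.637, 0.2427, 0.1055]
eef_rot: [-0.001, 0.999, 0.054, 0.001]
wrist_force: [-0.4, 0.4, 6.7]
opening: 0.177
```

Contact is at about 0.1055. I'll release.

Emit:
step_arm(targets="0 0 -0.5 0 0 0;0 0 -0.5 0 0 0;0 0 -0.5 0 0 0;0 0 -25 0 0 0;0 0 -70 0 0 0;0 0 -110 0 0 0;0 0 -110 0 0 0", grip=40)

```text
time_s: 42.22
eef_pos: [0.6387, 0.2429, 0.2194]
eef_rot: [-0.001, 0.999, 0.054, 0.004]
wrist_force: [0.4, -0.9, 0.1]
opening: 0.399
```

```bash
python3 - <<'E'
from h import *
s=obs(); c=snap('wrist','w24'); print(proj(c,[[*S[0],.1105],[*S[0],.0985]]))
for ce,st,m in blobs(c,(22,100,80),(35,255,255),20):
    r=cv2.minAreaRect(np.argwhere(m)[:,::-1].astype(np.float32)); print(r,onz(c,[r[0]],.1105))
W=np.array([[.5545,-.1835],[.5698,-.3240]]); T=[W[0]+(W[1]-W[0])*i/3 for i in range(4)]; print(np.round(T,4))
go([*T[1],.09],Rt(.111))
E
```

```text
t 42.22 pos [0.6387 0.2429 0.2194] rot [-0.0014  0.9985  0.0542  0.0041] F [ 0.4 -0.9  0.1] open 0.399
[[322.74668979 194.65583806]
 [322.75798595 190.72602279]]
((322.5, 192.5), (25.0, 23.0), 90.0) [[0.63791913 0.24278115 0.1105    ]]
[[ 0.5545 -0.1835]
 [ 0.5596 -0.2303]
 [ 0.5647 -0.2772]
 [ 0.5698 -0.324 ]]
MOVE -129.0 461.9 125.2 -0.002 -0.004 -0.003  rows>=7.9
```

View pics/w24.png

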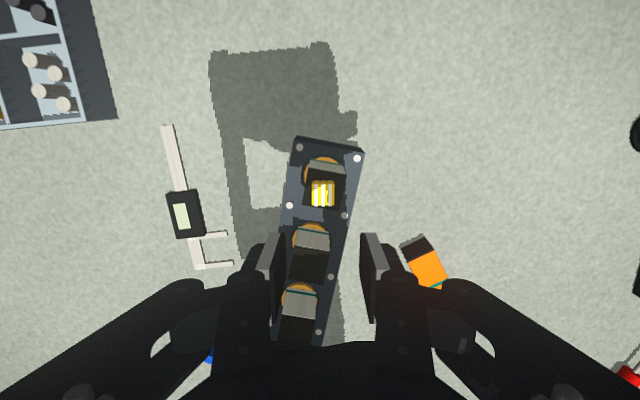

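```bash
python3 - <<'E'
from h import *
go([.5597,-.231,.09],Rt(.111))
E
```

```text
MOVE -128.9 462.6 125.2 -0.002 -0.004 -0.003  rows>=7.9
```

Emit:
step_arm(targets="-16 58 0 0 0 0;-32 116 0 0 0 0;-48 174 0 0 0 0;-64 232 0 0 0 0;-80 290 15 0 0 0;-98 345 35 0 0 0;-114 402 60 0 -0.004 -0.003;-129 462 72 0 -0.004 -0.003")

```text
time_s: 43.28
eef_pos: [0.5561, -0.2291, 0.1387]
eef_rot: [-0.002, 0.998, 0.056, -0.004]
wrist_force: [-0.0, -0.5, 0.6]
opening: 0.401
```

Emit:
step_arm(targets="0 0 40 0 0 0;0 0 53 0 0 0;0 0 53 0 0 0;0 0 53 0 0 0")

```text
time_s: 43.78
eef_pos: [0.5591, -0.2281, 0.0903]
eef_rot: [-0.0, 0.998, 0.056, -0.001]
wrist_force: [0.3, 0.2, 0.2]
opening: 0.402
```

```bash
python3 - <<'E'
from h import *
s=obs(); c=snap('wrist','w25'); tiles(c); print(proj(c,[[.5597,-.231,.021]])); go([.5597,-.231,.016],Rt(.111))
E
```

```text
t 43.78 pos [ 0.5591 -0.2281  0.0903] rot [-2.000e-04  9.984e-01  5.640e-02 -1.200e-03] F [0.3 0.2 0.2] open 0.402
b [396. 205.] [30. 30.] 90.0 [ 0.5652 -0.2768  0.021 ]
r [466.5 205. ] [30. 33.] 90.0 [ 0.5704 -0.3236  0.021 ]
g [325. 207.] [26. 20.] 90.0 [ 0.5585 -0.23    0.021 ]
[[326.73823248 205.42381991]]
MOVE 0.2 2.7 74.7 0.000 0.002 0.002  rows>=1.2
```

View pics/w25.png

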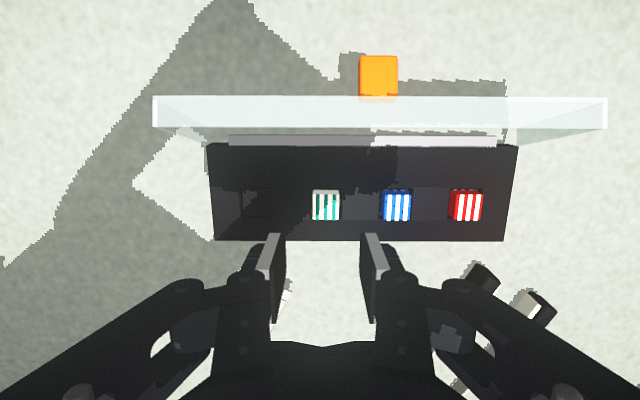

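White is at column 325, where I expected 326.7. I'll descend and grip.

Emit:
step_arm(targets="0.2 2.3 35 0 0 0;0.2 2.3 58 0 0 0;0.2 2.3 70 0 0 0;0.2 2.3 74 0 0 0;0.2 2.3 74.5 0 0 0")

```text
time_s: 44.45
eef_pos: [0.559, -0.231, 0.0155]
eef_rot: [-0.0, 0.998, 0.056, -0.001]
wrist_force: [-0.6, 0.4, 0.9]
opening: 0.404
```

Emit:
step_arm(targets="0 0 0 0 0 0;0 0 0 0 0 0;0 0 0 0 0 0;0 0 0 0 0 0", grip=0)

```text
time_s: 44.95
eef_pos: [0.5592, -0.2313, 0.016]
eef_rot: [-0.0, 0.998, 0.056, -0.001]
wrist_force: [-1.5, 0.7, 6.5]
opening: 0.185
```

```bash
python3 - <<'E'
from h import *
s=obs()
go([*S[1],.16],Rt(.111))
E
```

```text
t 44.95 pos [ 0.5592 -0.2313  0.016 ] rot [-0.      0.9984  0.0557 -0.001 ] F [-1.5  0.7  6.5] open 0.185
MOVE 60.3 -475.7 -144.1 -0.000 0.002 0.000  rows>=8.0
```

Emit:
step_arm(targets="0 0 -50 0 0 0;0 0 -110 0 0 0;5 -45 -144 0 0 0;13 -105 -144 0 0 0;21 -165 -144 0 0 0;29 -225 -144 0 0 0;37 -285 -144 0 0 0;44 -345 -144 0 0.002 0")

```text
time_s: 45.95
eef_pos: [0.5641, 0.1187, 0.1593]
eef_rot: [-0.001, 0.998, 0.056, -0.001]
wrist_force: [0.1, -0.9, -0.2]
opening: 0.184
```

Emit:
step_arm(targets="8 -60 0 0 0 0;12 -100 0 0 0 0;16 -131 0 0 0 0;16 -131 0 0 0 0;16 -131 0 0 0 0;16 -131 0 0 0 0")

```text
time_s: 46.7
eef_pos: [0.5657, 0.2476, 0.1592]
eef_rot: [-0.001, 0.998, 0.055, -0.001]
wrist_force: [0.0, -0.7, 0.7]
opening: 0.179
```

```bash
python3 - <<'E'
from h import *
s=obs()
c=snap('wrist','w26'); print(proj(c,[[*S[1],.0985]]))
go([*S[1],.1055],Rt(.111))
E
```

```text
t 46.7 pos [0.5657 0.2476 0.1592] rot [-6.000e-04  9.985e-01  5.500e-02 -1.000e-03] F [ 0.  -0.7  0.7] open 0.179
[[321.72569478 208.70137056]]
MOVE 0.9 -0.3 53.7 -0.001 0.002 -0.001  rows>=0.9
```

View pics/w26.png

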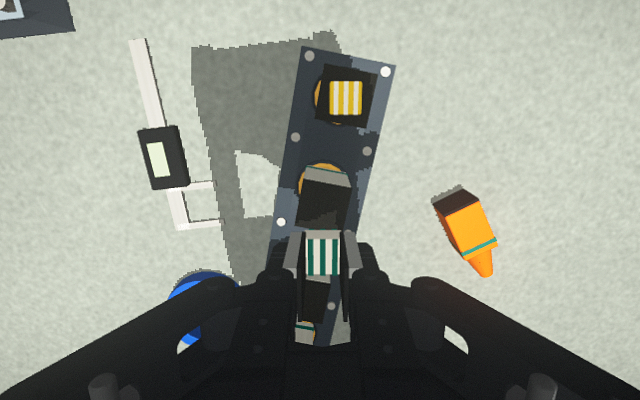

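Emit:
step_arm(targets="0.9 -0.3 25 0 0 0;0.9 -0.3 40 0 0 0;0.9 -0.3 48 0 0 0;0.9 0.5 51.5 0 0 0;0.9 0.5 53 0 0 0;0.9 0.5 53.5 0 0 0;0.9 0.5 53.5 0 0 0")

```text
time_s: 47.62
eef_pos: [0.5667, 0.2486, 0.1062]
eef_rot: [-0.001, 0.998, 0.056, -0.001]
wrist_force: [0.1, -0.2, -0.7]
opening: 0.18
```

Emit:
step_arm(targets="0 0.4 1 0 0 0;0 0.4 1.5 0 0 0;0 0.4 1.5 0 0 0")

```text
time_s: 48.0
eef_pos: [0.5669, 0.2482, 0.1049]
eef_rot: [-0.001, 0.998, 0.056, -0.0]
wrist_force: [-0.2, -0.2, 5.4]
opening: 0.179
```

Emit:
step_arm(targets="0 0 -0.5 0 0 0;0 0 -0.5 0 0 0;0 0 -0.5 0 0 0;0 0 -25 0 0 0;0 0 -70 0 0 0;0 0 -110 0 0 0;0 0 -110 0 0 0;0 0 -110 0 0 0", grip=40)

```text
time_s: 49.0
eef_pos: [0.5662, 0.2478, 0.2135]
eef_rot: [-0.001, 0.998, 0.056, -0.001]
wrist_force: [-1.2, 0.9, 0.3]
opening: 0.401
```

```bash
python3 - <<'E'
from h import *
s=obs(); c=snap('wrist','w27'); print(proj(c,[[*S[1],.1105],[*S[0],.1105]]))
go([.565,-.2783,.14],Rt(.111))
E
```

```text
t 49.0 pos [0.5662 0.2478 0.2135] rot [-7.000e-04  9.984e-01  5.570e-02 -1.400e-03] F [-1.2  0.9  0.3] open 0.401
[[322.09309285 191.60321931]
 [340.95424586  98.41917729]]
MOVE -59.0 522.8 72.3 -0.001 0.004 0.000  rows>=8.5
```

View pics/w27.png

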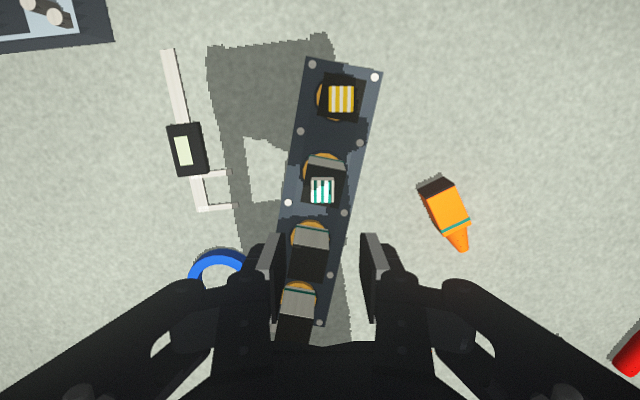

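Yellow is at (341,99) and white at (322,190), both centred as predicted. Blue is next.

Emit:
step_arm(targets="-7 61 0 0 0 0;-14 122 0 0 0 0;-21 183 0 0 0 0;-28 244 0 0 0 0;-35 305 10 0 0 0;-42 366 30 0 0 0;-49 426 50 0 0.004 0;-59 487 65 0 0.004 0")

```text
time_s: 50.05
eef_pos: [0.5608, -0.2394, 0.1468]
eef_rot: [-0.002, 0.998, 0.056, -0.0]
wrist_force: [1.2, 1.2, 0.1]
opening: 0.396
```

Emit:
step_arm(targets="0 36 40 0 0 0;0 36 57 0 0 0;0 36 57 0 0 0;0 36 57 0 0 0;0 36 57 0 0 0")

```text
time_s: 50.68
eef_pos: [0.5675, -0.2734, 0.0942]
eef_rot: [-0.0, 0.998, 0.057, 0.002]
wrist_force: [1.1, 0.3, -0.3]
opening: 0.399
```

```bash
python3 - <<'E'
from h import *
s=obs(); c=snap('wrist','w28'); tiles(c); print(proj(c,[[.565,-.2783,.021]])); go([.565,-.2783,.016],Rt(.111))
E
```

```text
t 50.68 pos [ 0.5675 -0.2734  0.0942] rot [-1.000e-04  9.984e-01  5.650e-02  2.000e-03] F [ 1.1  0.3 -0.3] open 0.399
b [328.  208.5] [29. 26.] 90.0 [ 0.5652 -0.2776  0.021 ]
r [397. 208.] [30. 28.] 0.0 [ 0.5709 -0.3242  0.021 ]
[[328.96344131 208.94055965]]
MOVE -3.2 4.5 78.1 0.000 -0.004 0.002  rows>=1.3
```

View pics/w28.png

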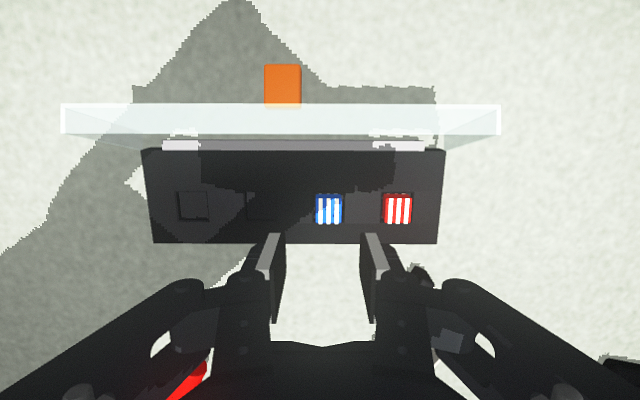

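Emit:
step_arm(targets="-3 4.2 35 0 -0.004 0;-3 4.2 58 0 -0.004 0;-3 4.2 72 0 -0.004 0;-3 4.2 77 0 -0.004 0;-3 4.2 78 0 -0.004 0;-3 4.2 78 0 -0.004 0")

```text
time_s: 51.48
eef_pos: [0.5647, -0.2788, 0.0155]
eef_rot: [-0.0, 0.998, 0.056, -0.0]
wrist_force: [-1.0, -0.4, 0.3]
opening: 0.403
```

Emit:
step_arm(targets="0 0 0 0 0 0;0 0 0 0 0 0;0 0 0 0 0 0;0 0 0 0 0 0", grip=0)

```text
time_s: 51.98
eef_pos: [0.5647, -0.2789, 0.0156]
eef_rot: [-0.0, 0.998, 0.056, -0.0]
wrist_force: [-0.6, 0.0, 5.2]
opening: 0.183
```

```bash
python3 - <<'E'
from h import *
s=obs()
go([*S[2],.16],Rt(.111))
E
```

```text
t 51.98 pos [ 0.5647 -0.2789  0.0156] rot [-2.000e-04  9.984e-01  5.570e-02 -3.000e-04] F [-0.6  0.   5.2] open 0.183
MOVE -8.4 -537.0 -144.2 -0.000 0.000 0.000  rows>=8.9
```

Emit:
step_arm(targets="0 0 -50 0 0 0;0 0 -110 0 0 0;-1 -50 -144 0 0 0;-2 -110 -144 0 0 0;-3 -170 -144 0 0 0;-4 -230 -144 0 0 0;-5 -290 -144 0 0 0;-6 -350 -144 0 0 0")

```text
time_s: 52.98
eef_pos: [0.5188, 0.0704, 0.1591]
eef_rot: [-0.001, 0.998, 0.056, -0.001]
wrist_force: [0.7, 1.3, 0.3]
opening: 0.182
```

Emit:
step_arm(targets="-1 -60 0 0 0 0;-2 -120 0 0 0 0;-2 -165 0 0 0 0;-2 -187 0 0 0 0;-2 -187 0 0 0 0;-2 -187 0 0 0 0;-2 -187 0 0 0 0")

```text
time_s: 53.85
eef_pos: [0.4969, 0.2531, 0.1593]
eef_rot: [-0.001, 0.998, 0.055, -0.001]
wrist_force: [0.3, 0.1, -0.4]
opening: 0.181
```

```bash
python3 - <<'E'
from h import *
s=obs()
c=snap('wrist','w29'); print(proj(c,[[*S[2],.0985]]))
go([*S[2],.1055],Rt(.111))
E
```

```text
t 53.85 pos [0.4969 0.2531 0.1593] rot [-6.000e-04  9.985e-01  5.490e-02 -1.000e-03] F [ 0.3  0.1 -0.4] open 0.181
[[321.26662267 210.19500125]]
MOVE -0.1 -0.6 53.9 -0.001 0.002 -0.001  rows>=0.9
```

View pics/w29.png

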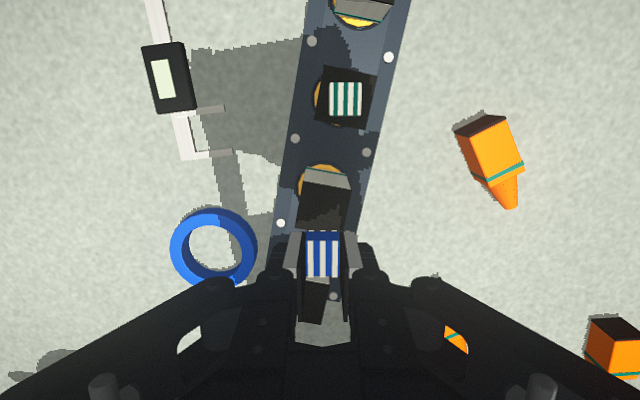

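Emit:
step_arm(targets="0 -0.6 25 0 0 0;0 -0.6 40 0 0 0;0 -0.6 48 0 0 0;0 0.3 52 0 0 0;0 0.3 53.5 0 0 0;0 0.3 54 0 0 0;0 0.3 54 0 0 0")

```text
time_s: 54.78
eef_pos: [0.4969, 0.2541, 0.1058]
eef_rot: [-0.001, 0.998, 0.056, -0.001]
wrist_force: [0.9, -0.3, 1.1]
opening: 0.179
```

Emit:
step_arm(targets="0 0 0.7 0 0 0;0 0 0.7 0 0 0")

```text
time_s: 55.02
eef_pos: [0.4966, 0.254, 0.1047]
eef_rot: [-0.001, 0.998, 0.056, -0.001]
wrist_force: [0.5, -0.3, -0.0]
opening: 0.179
```

Emit:
step_arm(targets="0 0 0.6 0 0 0;0 0 0.9 0 0 0;0 0 0.9 0 0 0")

```text
time_s: 55.4
eef_pos: [0.4971, 0.2541, 0.1044]
eef_rot: [-0.001, 0.998, 0.056, -0.0]
wrist_force: [-0.5, -0.5, 4.8]
opening: 0.18
```

Emit:
step_arm(targets="0 0 -0.5 0 0 0;0 0 -0.5 0 0 0;0 0 -0.5 0 0 0;0 0 -25 0 0 0;0 0 -70 0 0 0;0 0 -110 0 0 0;0 0 -110 0 0 0;0 0 -110 0 0 0", grip=40)

```text
time_s: 56.4
eef_pos: [0.4964, 0.2537, 0.2131]
eef_rot: [-0.001, 0.998, 0.056, -0.001]
wrist_force: [-0.5, -0.1, 0.1]
opening: 0.401
```

```bash
python3 - <<'E'
from h import *
s=obs(); c=snap('wrist','w30'); print(proj(c,[[*S[2],.1105],[*S[1],.1105]]))
go([.5703,-.3255,.14],Rt(.111))
E
```

```text
t 56.4 pos [0.4964 0.2537 0.2131] rot [-6.000e-04  9.984e-01  5.570e-02 -1.300e-03] F [-0.5 -0.1  0.1] open 0.401
[[322.31333834 191.81086609]
 [341.2731245   98.06421496]]
MOVE 9.8 583.8 71.7 -0.001 0.004 0.000  rows>=9.4
```

View pics/w30.png

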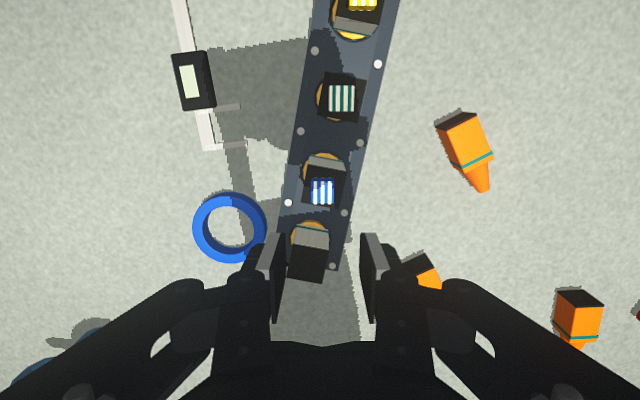

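Blue is at (322,191), centred on its pad. Red is next.

Emit:
step_arm(targets="1 61 0 0 0 0;2 122 0 0 0 0;3 183 0 0 0 0;4 244 0 0 0 0;5 305 10 0 0 0;6 366 20 0 0 0;8 427 30 0 0.004 0;9 488 40 0 0.004 0")

```text
time_s: 57.45
eef_pos: [0.559, -0.2316, 0.1708]
eef_rot: [-0.002, 0.998, 0.056, -0.0]
wrist_force: [1.2, 0.6, 0.2]
opening: 0.396
```

Emit:
step_arm(targets="1 50 10 0 0 0;1 96 45 0 0 0;1 96 80 0 0 0;1 96 80 0 0 0;1 96 80 0 0 0;1 96 80 0 0 0")

```text
time_s: 58.2
eef_pos: [0.5729, -0.3253, 0.0949]
eef_rot: [0.0, 0.998, 0.056, 0.002]
wrist_force: [-0.3, 0.1, 0.2]
opening: 0.4
```

```bash
python3 - <<'E'
from h import *
s=obs(); c=snap('wrist','w31'); tiles(c); print(proj(c,[[.5703,-.3255,.021]])); go([.5703,-.3255,.016],Rt(.111))
E
```

```text
t 58.2 pos [ 0.5729 -0.3253  0.0949] rot [2.000e-04 9.984e-01 5.620e-02 2.200e-03] F [-0.3  0.1  0.2] open 0.4
r [321.5 207. ] [28. 27.] 90.0 [ 0.571  -0.3251  0.021 ]
[[322.01923736 208.07520906]]
MOVE -2.9 -0.2 78.9 0.001 -0.004 0.001  rows>=1.3
```

View pics/w31.png

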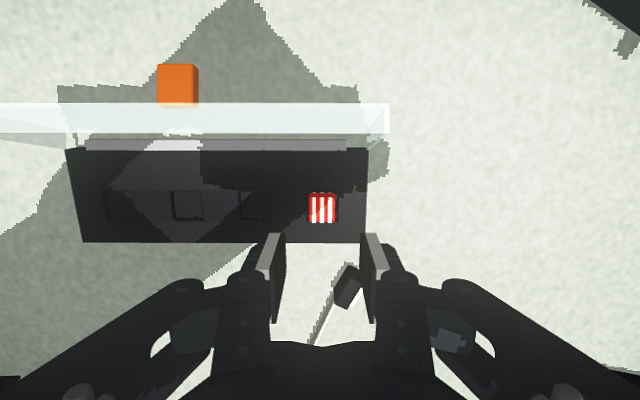

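Emit:
step_arm(targets="-2.7 -0.2 35 0 -0.004 0;-2.7 -0.2 58 0 -0.004 0;-2.7 -0.2 72 0 -0.004 0;-2.7 -0.2 78 0 -0.004 0;-2.7 -0.2 78.8 0 -0.004 0;-2.7 -0.2 78.8 0 -0.004 0")

```text
time_s: 59.0
eef_pos: [0.5698, -0.3257, 0.0149]
eef_rot: [-0.0, 0.998, 0.056, -0.0]
wrist_force: [-0.4, -0.1, -0.3]
opening: 0.397
```

Emit:
step_arm(targets="0 0 0 0 0 0;0 0 0 0 0 0;0 0 0 0 0 0;0 0 0 0 0 0", grip=0)

```text
time_s: 59.5
eef_pos: [0.5699, -0.3257, 0.0152]
eef_rot: [-0.0, 0.998, 0.056, -0.0]
wrist_force: [0.3, 0.4, 5.8]
opening: 0.182
```

```bash
python3 - <<'E'
from h import *
s=obs()
go([*S[3],.16],Rt(.111))
E
```

```text
t 59.5 pos [ 0.5699 -0.3257  0.0152] rot [-1.000e-04  9.984e-01  5.570e-02 -2.000e-04] F [0.3 0.4 5.8] open 0.182
MOVE -76.9 -597.5 -144.7 -0.000 0.000 0.000  rows>=9.9
```

Emit:
step_arm(targets="0 0 -50 0 0 0;0 0 -110 0 0 0;-6 -50 -145 0 0 0;-14 -110 -145 0 0 0;-22 -170 -145 0 0 0;-30 -230 -145 0 0 0;-37 -290 -145 0 0 0;-45 -350 -145 0 0 0")

```text
time_s: 60.5
eef_pos: [0.485, 0.0192, 0.1597]
eef_rot: [-0.001, 0.998, 0.055, -0.001]
wrist_force: [1.6, -0.2, -0.5]
opening: 0.18
```

Emit:
step_arm(targets="-8 -60 0 0 0 0;-16 -120 0 0 0 0;-24 -180 0 0 0 0;-31 -225 0 0 0 0;-32 -247 0 0 0 0;-32 -247 0 0 0 0;-32 -247 0 0 0 0;-32 -247 0 0 0 0")

```text
time_s: 61.5
eef_pos: [0.4269, 0.2584, 0.16]
eef_rot: [-0.001, 0.998, 0.055, -0.001]
wrist_force: [-0.3, 0.4, 0.2]
opening: 0.181
```

```bash
python3 - <<'E'
from h import *
s=obs()
c=snap('wrist','w32'); print(proj(c,[[*S[3],.0985]]))
go([*S[3],.105],Rt(.111))
E
```

```text
t 61.5 pos [0.4269 0.2584 0.16  ] rot [-6.000e-04  9.985e-01  5.490e-02 -1.000e-03] F [-0.3  0.4  0.2] open 0.181
[[320.64829555 209.12424619]]
MOVE 0.4 -1.0 55.1 -0.001 0.002 -0.001  rows>=0.9
```

View pics/w32.png

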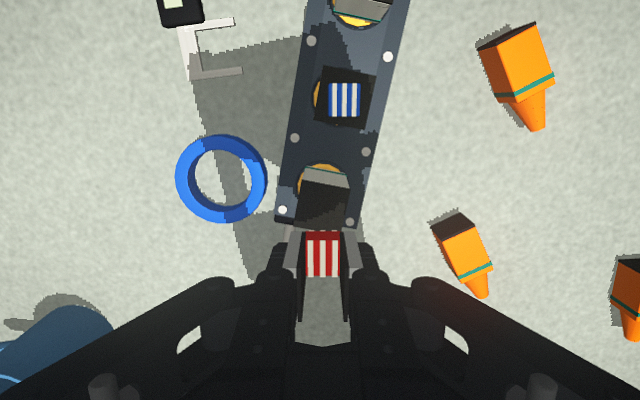

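Emit:
step_arm(targets="0.4 -0.8 25 0 0 0;0.4 -0.8 40 0 0 0;0.4 -0.8 49 0 0 0;0.4 0 53 0 0 0;0.4 0 54.7 0 0 0;0.4 0 55.4 0 0 0;0.4 0 55.4 0 0 0")

```text
time_s: 62.42
eef_pos: [0.4271, 0.2596, 0.1051]
eef_rot: [-0.001, 0.998, 0.056, -0.001]
wrist_force: [-0.8, 0.2, -0.3]
opening: 0.182
```

Emit:
step_arm(targets="0 0 0.8 0 0 0;0 0 1.2 0 0 0;0 0 1.2 0 0 0")

```text
time_s: 62.8
eef_pos: [0.4273, 0.2596, 0.1041]
eef_rot: [-0.001, 0.998, 0.056, -0.0]
wrist_force: [-0.2, -0.3, 4.8]
opening: 0.181
```

Emit:
step_arm(targets="0 0 -0.5 0 0 0;0 0 -0.5 0 0 0;0 0 -0.5 0 0 0;0 0 -25 0 0 0;0 0 -70 0 0 0;0 0 -130 0 0 0;0 0 -150 0 0 0;0 0 -150 0 0 0", grip=40)

```text
time_s: 63.8
eef_pos: [0.4282, 0.2596, 0.2553]
eef_rot: [-0.001, 0.998, 0.056, 0.001]
wrist_force: [0.3, -0.0, 0.0]
opening: 0.399
```

```bash
python3 - <<'E'
from h import *
s=obs(); print(proj(snap('wrist','w33'),[[*S[i],.1105] for i in range(4)])); snap('scene','s33'); snap('top','t33')
im=cv2.imread('pics/s33.png'); cv2.imwrite('pics/s33z.png',cv2.resize(im[190:310,270:430],None,fx=5,fy=5,interpolation=cv2.INTER_CUBIC)[:600])
im=cv2.imread('pics/s33.png'); cv2.imwrite('pics/s33c.png',cv2.resize(im[90:200,180:320],None,fx=5,fy=5,interpolation=cv2.INTER_CUBIC)[:600])
E
```

```text
t 63.8 pos [0.4282 0.2596 0.2553] rot [-0.0013  0.9984  0.0557  0.001 ] F [ 0.3 -0.   0. ] open 0.399
[[377.85939959 -93.95488755]
 [357.02449397   9.71544632]
 [338.68766355 101.12215126]
 [322.58674126 181.25560552]]
```

View pics/w33.png

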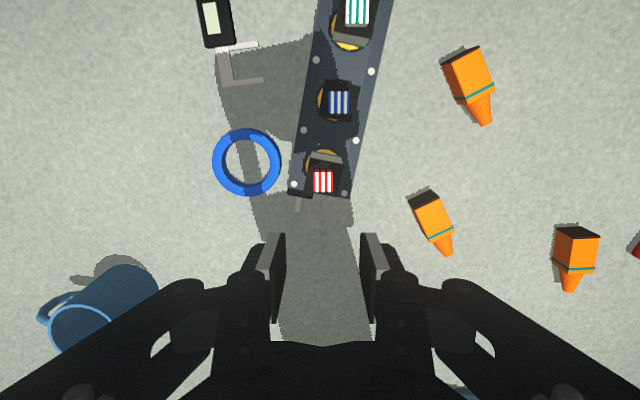

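View pics/s33z.png

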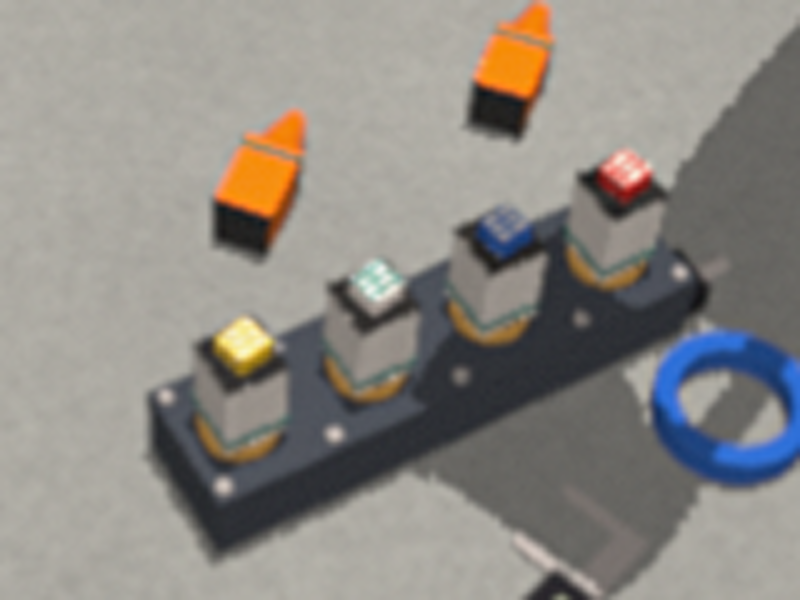

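View pics/s33c.png

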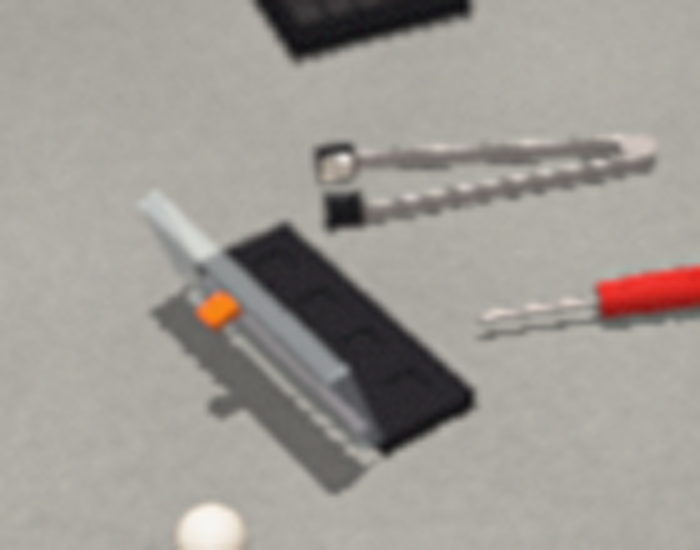

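```bash
python3 - <<'E'
from h import *
a=load('top0');c1=load('t33');c2=load('s33')
P=[]
for c,roi in [(c1,(400,100,460,200)),(c2,(200,120,260,190))]:
    for ce,st,m in blobs(c,(5,150,90),(25,255,255),10,roi): print(ce,st[4]); P.append(rays(c,[ce]))
(o1,d1),(o2,d2)=P[0],P[1]; d1=d1[0];d2=d2[0]
A=np.c_[d1,-d2]; t=np.linalg.lstsq(A,o2-o1,rcond=None)[0]; x1=o1+d1*t[0];x2=o2+d2*t[1]; print(x1,x2)
h=np.array([.6002,-.2486]); e=np.array([np.cos(.111),np.sin(.111)])
m=(x1+x2)/2; u=(m[:2]-h)@e; w=m[2]-.0145; print(u,w,'theta',np.radians(156.3)-np.arctan2(w,u), 'r',np.hypot(u,w))
E
```

```text
[429.28301887 139.96226415] 53
[223.25641026 151.71794872] 39
[ 0.64006223 -0.24378172  0.0692417 ] [ 0.63984451 -0.24361411  0.06914132]
0.040051735239614326 0.05469150899004206 theta 1.7892434386993532 r 0.06778866167222963
```

```bash
cat >> h.py <<'E'
hh=np.array([.6002,-.2486]); ee=np.array([np.cos(.111),np.sin(.111)]); ey=np.array([-ee[1],ee[0]])
def uv(u,v,z): p=hh+u*ee+v*ey; return [p[0],p[1],z]
E
python3 - <<'E'
from h import *
go(uv(.085,-.030,.19),Rt(.111))
E
```

```text
MOVE 201.8 553.8 60.2 -0.001 0.005 0.000  rows>=9.5
```

Emit:
step_arm(targets="10 60 0 0 0 0;25 120 0 0 0 0;45 180 0 0 0 0;65 240 0 0 0 0;90 295 0 0 0 0;115 350 0 0 0 0;140 405 0 0 0 0;165 460 20 0 0.005 0", grip=0)

```text
time_s: 64.95
eef_pos: [0.6428, -0.1806, 0.232]
eef_rot: [-0.001, 0.998, 0.056, 0.002]
wrist_force: [-0.1, 0.1, 0.2]
opening: -0.001
```

Emit:
step_arm(targets="18 50 20 0 0 0;36 94 40 0 0 0;36 94 40 0 0 0;36 94 40 0 0 0;36 94 40 0 0 0")

```text
time_s: 65.58
eef_pos: [0.6881, -0.2667, 0.1935]
eef_rot: [-0.001, 0.998, 0.056, 0.002]
wrist_force: [0.7, -0.4, 0.0]
opening: -0.004
```

```bash
python3 - <<'E'
from h import *
s=obs(); print(np.round(s['q'],3)); snap('wrist','w34')
go(uv(.085,-.030,.06),Rt(.111));go(uv(.055,-.030,.06),Rt(.111))
E
```

```text
t 65.58 pos [ 0.6881 -0.2667  0.1935] rot [-8.000e-04  9.984e-01  5.620e-02  1.900e-03] F [ 0.7 -0.4  0. ] open -0.004
[-0.532  0.566  1.174  0.004  1.399  0.926]
MOVE -1.1 2.3 134.0 -0.001 -0.004 0.002  rows>=2.1
MOVE -31.1 2.2 133.9 -0.001 -0.004 0.002  rows>=2.2
```

View pics/w34.png

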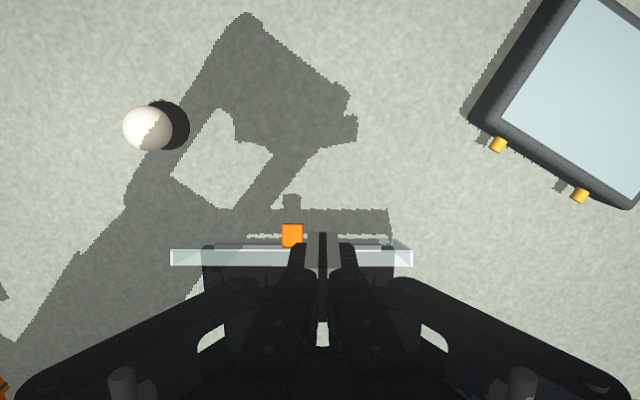

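Emit:
step_arm(targets="-1 2 60 0 -0.004 0;-1 2 110 0 -0.004 0;-1 2 128 0 -0.004 0;-20 2 128 0 -0.004 0;-45 2 127 0 -0.004 0;-61 2 124 0 -0.004 0;-76 2 123 0 -0.004 0;-90 2 125 0 -0.004 0")

```text
time_s: 66.62
eef_pos: [0.6007, -0.2804, 0.0707]
eef_rot: [0.001, 0.998, 0.056, 0.002]
wrist_force: [1.5, 0.3, 1.7]
opening: 0.0
```

```bash
python3 - <<'E'
from h import *
s=obs(); snap('scene','s35'); snap('wrist','w35')
im=cv2.imread('pics/s35.png'); cv2.imwrite('pics/s35c.png',cv2.resize(im[90:200,180:320],None,fx=5,fy=5,interpolation=cv2.INTER_CUBIC)[:600])
go(uv(-.018,-.030,.0633),Rt(.111))
E
```

```text
t 66.62 pos [ 0.6007 -0.2804  0.0707] rot [8.000e-04 9.984e-01 5.600e-02 1.900e-03] F [1.5 0.3 1.7] open 0.0
MOVE -13.2 -1.2 5.6 -0.000 -0.000 0.000  rows>=0.2
```

View pics/s35c.png

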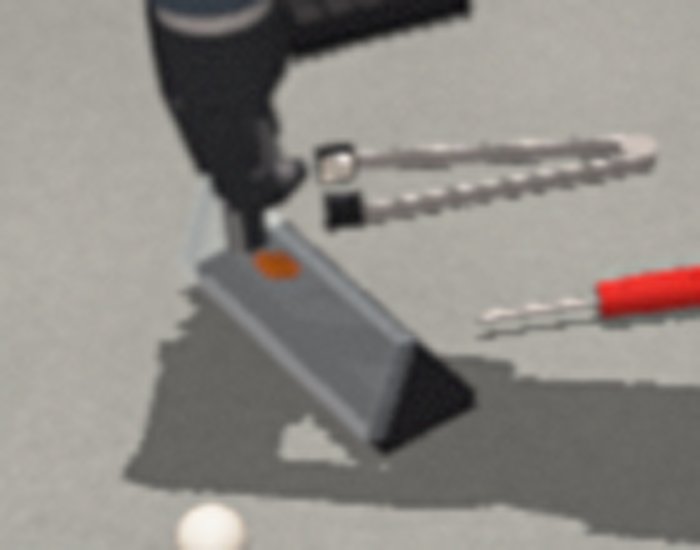

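View pics/w35.png

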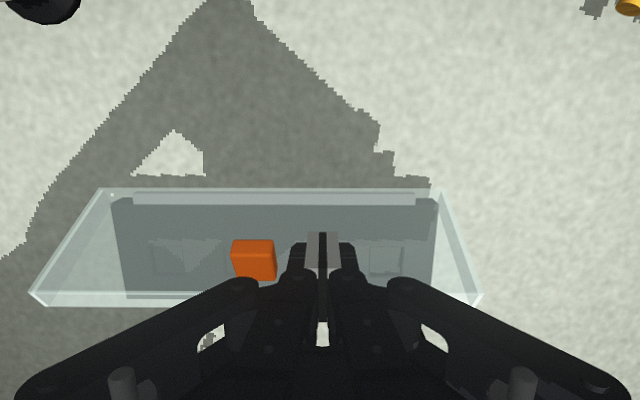

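Emit:
step_arm(targets="-13 0 6 0 0 0;-19 0 10 0 0 0;-25 0 15 0 0 0;-30 0 21 0 0 0;-34 0 27 0 0 0;-37 0 33 0 0 0;-39 0 39 0 0 0;-39 0 40.5 0 0 0")

```text
time_s: 67.72
eef_pos: [0.5605, -0.284, 0.0283]
eef_rot: [-0.001, 0.998, 0.056, -0.001]
wrist_force: [-6.7, 3.9, 19.9]
opening: 0.002
```

Emit:
step_arm(targets="0 0 0 0 0 0;0 0 -1 0 0 0;0 0 -20 0 0 0;0 0 -70 0 0 0;0 0 -130 0 0 0;-40 -30 -180 0 0 0;-80 -30 -200 0 0 0;-80 -30 -200 0 0 0")

```text
time_s: 68.72
eef_pos: [0.4773, -0.264, 0.231]
eef_rot: [0.001, 0.998, 0.055, 0.002]
wrist_force: [0.2, -0.3, -0.4]
opening: -0.004
```

```bash
python3 - <<'E'
from h import *
s=obs(); c1=snap('top','t36'); c2=snap('scene','s36'); snap('wrist','w36')
im=cv2.imread('pics/s36.png'); cv2.imwrite('pics/s36c.png',cv2.resize(im[90:310,180:430],None,fx=3.1,fy=2.7,interpolation=cv2.INTER_CUBIC))
P=[]
for c,roi in [(c1,(400,100,470,210)),(c2,(200,120,280,190))]:
    for ce,st,m in blobs(c,(5,150,90),(25,255,255),10,roi): print(ce,st[4]); P.append(rays(c,[ce]))
if len(P)>=2:
    (o1,d1),(o2,d2)=P[0],P[1]; d1=d1[0];d2=d2[0]
    t=np.linalg.lstsq(np.c_[d1,-d2],o2-o1,rcond=None)[0]; print(o1+d1*t[0],o2+d2*t[1])
E
```

```text
t 68.72 pos [ 0.4773 -0.264   0.231 ] rot [0.0013 0.9985 0.0551 0.0016] F [ 0.2 -0.3 -0.4] open -0.004
[431.44444444 183.05555556] 18
[251.57142857 144.95238095] 21
[ 0.54440413 -0.25698482  0.04233968] [ 0.54292931 -0.25583794  0.04181048]
```

View pics/s36c.png

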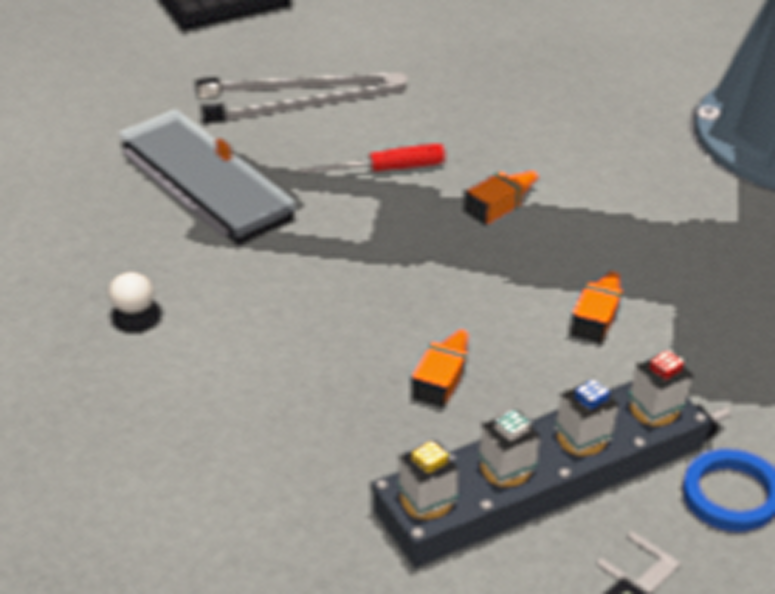

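View pics/w36.png

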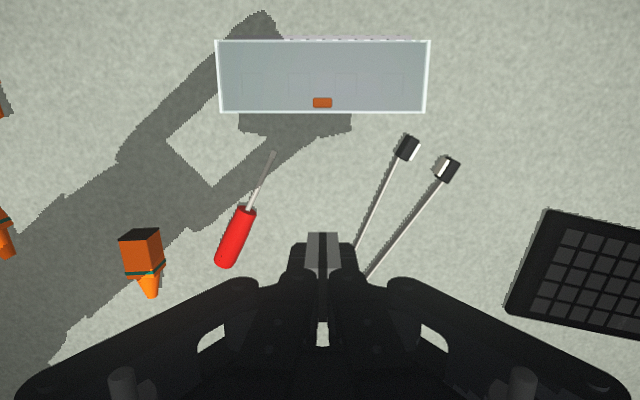

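View pics/t36.png

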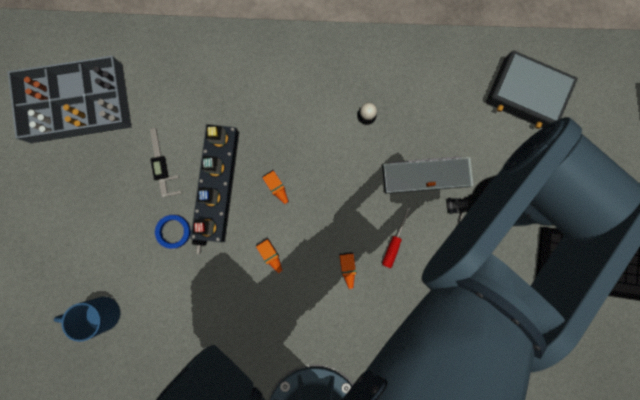

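```bash
python3 - <<'E'
import cv2,numpy as np
for a,b,(x0,y0,x1,y1) in [('top0','t36',(378,150,478,200)),('scene0','s36',(210,125,282,182))]:
    A=cv2.imread(f'pics/{a}.png')[y0:y1,x0:x1];B=cv2.imread(f'pics/{b}.png')[y0:y1,x0:x1]
    cv2.imwrite(f'pics/cmp_{b}.png',cv2.resize(np.vstack([A,B]),None,fx=5.5,fy=5.2,interpolation=cv2.INTER_CUBIC)[:600])
E
```

```text
(no output)
```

View pics/cmp_s36.png

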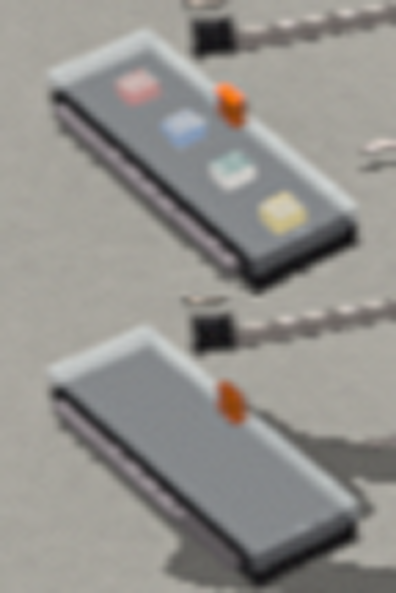

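```bash
python3 -c "
from h import *
s=obs(); print(ticket.hand_in())"
```

```text
t 68.88 pos [ 0.4781 -0.2633  0.2272] rot [-8.000e-04  9.985e-01  5.560e-02 -2.000e-04] F [-0.7  0.9  0.1] open 0.001
the job is handed in; nothing more can be done
None
```

The bench is set up and handed in at about 69 s of the 210 s limit. The hand-in reports no verdict, so the checks below are my own.

- **Cover:** I swung it open by its tab, then pushed it further. Measured from two camera views before shutting, it stood about 1.79 rad open. To shut it I pushed it over and pressed down with about 20 N. Afterwards the tab was back at its starting pixels to within half a pixel in both views. The nearest case edges looked about a pixel off in an enlarged crop, which I put down to shadow.
- **Posts:** All four were present and now stand in the four sockets. The pad tops matched their predicted positions to about 3 pixels or better. When I set the tiles down, contact came within about 1 mm of the expected height, which fits posts that are fully home.
- **Tiles:** Yellow, white, blue and red are on sockets 0 to 3. Each looks flat and centred, within about 2 mm of the post axis. No tiles are left over.
- **Other things:** The tongs, ball stand, tape, screwdriver, caliper and orange look-alikes look unmoved in the last pictures. I compared these by eye and did not measure them. The arm is clear of everything.

I did not see any knocked post or slackened grip.

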